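# Props changeover behind the flask and the book

## Robot

A 6-joint arm with a two-finger parallel gripper is mounted at the origin on the work surface. World frame = base frame: x ahead of the robot, y to its left, z up, the work surface at z = 0. Lengths are in m, angles in rad, forces in N, time in s.
With the tool pointing down it reaches from about 0.35 to 0.85 m from the base axis. Payload 8.1 kg.
Tool frame: the origin (TCP) lies at the very end of the fingers, on their centre line; the grasp point (between the pads) lies 19 mm behind it; z points along the fingers, y is the direction in which the jaws open and shut (so a half turn about z gives the same grasp; the last joint's range is limited). The gripper opens to 93 mm and grips with 3 to 60 N. Pads are 15 mm wide; open, the fingers measure 128 mm over their backs; the gripper's body (75 mm by 188 mm) begins 65 mm behind the grasp point.
Start: joints at [1.129, 0.13, 1.488, -0, 1.523, -0.085], TCP at [0.21, 0.562, 0.186] pointing down, gripper open.
Joint ranges: [-2.96, 2.96], [-0.89, 2.26], [0.02, 2.5], [-1.34, 4.48], [0, 2.73], [-2.66, 2.66]. Speed limits (rad/s): [2.39, 2.39, 2.79, 3.14, 3.14, 3.14].

## Interface

Orientations are given as a rotation vector (axis times angle).
In Python, from plant import * gives the robot as it stands.
- The arm moves only by the tool apply_moves, never from a script. Its argument "commands" is one flat list of numbers, 7 for each row, row after row: the shift along the world's x, y, z in cm, then the turn, a rotation vector about the world's x, y, z in rad, then the finger opening in cm, from 0 to 9.3. A call has 1 to 8 rows; each row shifts and turns the pose as measured when the row begins; what a row does not reach is not made up. A row lasts 1/8 s, in which the tool goes at most 62.5 mm and 10.7 degrees, less where a joint would pass 70% of its speed; a pose out of reach is approached as far as the arm can. A call with a gripper value outside its range is refused whole. The fingers move at their own pace and stop on an object; "squeeze" is the grip in N (left out, the last holds). Time passes only in rows, so rows that do not move let the fingers close. It gives the time, the measured TCP pose, the force and the opening at its end, in the units of the state.
- read_state(): the state, without advancing time (a new reading comes with each control period).
- read_camera(name): name is "side" or "top"; returns (picture, depth): 400x640x3 uint8, blue, green, red; 400x640 float32, m along the optical axis (not along the pixel's ray), 0 where there is no reading.
- camera_model(name): a dict with "intrinsics" (3x3 intrinsics, pixels), "R" (3x3) and "t" (3): a world point X has camera coordinates R X + t. Camera axes: x right, y down, z forward; pixel columns grow to the right and rows downward; lengths in m; the calibration is good to about 2 mm. A picture is of the moment at which its call begins. camera_model takes no time and is no camera call.
- close_job(): hands the job in, once; it reports no verdict.
Trained networks look in the newest picture that a camera, given by its name, has taken for a name from the list of things; names that differ only in an ending like _2 or _b are one class to them, and where a whole thing is asked for, a point or a joint stands for the part that bears it (a point fixed in the world has none). Each returns a list of dicts, best first, with "conf" (0 to 1); they miss things now and then, are a little off and sometimes report something else, mostly with a low value. They report only what shows in the picture. A call takes as long as a camera call.
- find_in(query, camera): "point" ([x, y, z] in m, in the coordinates of the camera as it stood for that picture, good to about 4 mm: the middle of the surface that is visible of it).
- cut_out(query, camera): "mask" (400x640 bool, what is visible of it).
- spot_point(query, camera): "point" ([x, y, z] in m, in the coordinates of the camera as it stood for that picture, good to about 4 mm: a listed point, or the origin of a listed thing).
The state is a dict: "t": time; "q": joint angles; "dq": joint speeds; "joint_torque": joint torques, N m; "tool_pos": TCP position; "orientation": TCP orientation; "force": force on the tool from outside, world axes, zero at the start; "wrist_torque": the same for the moment, N m; "opening": finger opening in m.
Only numpy, scipy, OpenCV 4.12 (cv2) and the standard library are available. Lean on these libraries where they do the work, as an engineer would, in place of code of your own. Each camera call takes 0.05 s, during which the arm holds its last target. There are 200 camera calls.

## Task

Change over the props: the brass door knocker lying behind the hip flask and the book must go out on the wooden tray, and the castanets lying in that tray must take its place on the taped board. First clear the flask and the book away, standing both upright on the cork mat; then lay the knocker, plate down, in the tray beside the castanets, and after it lay the castanets flat in the middle of the knocker's empty outline. Only then stand the flask and the book upright again, each centred and square on its own taped outline, and leave everything released and at rest.

Things in the scene. Friction and masses are not known exactly. Their poses are not given: they have to be found in the camera images.
- flask_c (a point): chrome hip flask, loose, stands upright: straight body 30 mm thick (its x) by 85 mm wide (its y) with fully rounded ends, 98 mm tall, a narrow neck and a 21 mm round cap above it make 118 mm in all; 0.22 kg. The point is on its upright axis, half-way up, 59 mm above its foot; z is up. Grip it across the 30 mm thickness, best in the body's upper half.
- book_c (a point): hard-bound book with blue cloth cover and brass bands on its spine, loose, stands upright on its lower edge: 34 mm thick (its x) by 96 mm wide (its y) by 130 mm tall, 0.30 kg. The point is its centre, 65 mm above its foot; z is up. Grip it across the 34 mm thickness, best in its upper half.
- knocker_bar (a point): brass door knocker, loose, lying on its flat back plate: plate 44 mm (its x) by 84 mm (its y), 8 mm thick, rounded ends; above it a straight knocker bar runs along y, 14 mm thick (x), from 26 to 42 mm above the underside, with a boss at one end and a ball at the other; 42 mm tall in all, 0.35 kg. The point is the middle of the bar, 34 mm above the underside; z is up. Grip it across the bar (along x), with the fingertips staying above the plate.
- castanets_c (a point): pair of brown wooden castanets, loose, lying flat: two round shells of 52 mm diameter one on the other, 33 mm high, with two small ears on one side (+y) to 33 mm from the axis; 0.09 kg. The point is on the axis half-way up, 16.5 mm above the underside; z is up. At the start they lie in the tray's +y half. Grip across the diameter along their x.
- flask_mark: white tape outline with rounded ends, 38 mm (x) by 93 mm (y), fixed on the black-painted board (150 mm (x) by 230 mm (y)): the flask's own place. Origin at its centre, on the board's upper face (6 mm above the table); x and y as the flask's when it stands there. Flask and book places lie side by side, 110 mm between centres, in the board's front row (towards the robot); which is left changes.
- book_mark: white tape outline with square corners, 42 mm (x) by 104 mm (y), fixed on the board: the book's own place. Origin at its centre, on the board's upper face; x and y as the book's when it stands there.
- rear_mark: white tape outline with rounded ends, 58 mm (x) by 94 mm (y), on the board behind (55 mm beyond) the front row: the knocker lies here at the start, the castanets at the end. Origin at its centre, on the board's upper face (6 mm above the table). A small bell and an inkpot stand on the board 85 mm to either side of it, up to 45 mm tall.
- mat: flat cork mat, fixed, 160 mm (x) by 220 mm (y), 4 mm thick: the side area where flask and book wait. Origin at the centre of its underside, on the table.
- tray: pale wooden tray, fixed, 170 mm (x) by 240 mm (y) outside, rim 16 mm high and 4 mm thick, floor 4 mm thick. Origin at the centre of its underside, on the table. Its +y half holds the castanets at the start, its -y half is free.

How it is judged:
On the way, in this order (a step that is already met when the one before it is completed fails the run):
1. the flask and the book both stand upright on the cork mat, let go (x of flask_c in the frame of mat between -0.08 and 0.08 m and y of flask_c in the frame of mat between -0.11 and 0.11 m and angle between each of flask_c, book_c's own z axis and vertical below 0.12 rad and height (world z) of flask_c below 0.07 m and x of book_c in the frame of mat between -0.08 and 0.08 m and y of book_c in the frame of mat between -0.11 and 0.11 m and height (world z) of book_c below 0.076 m and contact force between the fingers and flask below 0.1 N and contact force between the fingers and book below 0.1 N), for 0.2 s.
2. the knocker lies plate down in the tray, let go, with flask and book still on the mat (x of knocker_bar in the frame of tray between -0.065 and 0.065 m and y of knocker_bar in the frame of tray between -0.1 and 0.1 m and angle between each of knocker_bar, flask_c, book_c's own z axis and vertical below 0.12 rad and height (world z) of knocker_bar below 0.043 m and x of flask_c in the frame of mat between -0.08 and 0.08 m and y of flask_c in the frame of mat between -0.11 and 0.11 m and height (world z) of flask_c below 0.07 m and x of book_c in the frame of mat between -0.08 and 0.08 m and y of book_c in the frame of mat between -0.11 and 0.11 m and height (world z) of book_c below 0.076 m and contact force between the fingers and knocker below 0.1 N), for 0.2 s.
3. the castanets lie flat in the rear outline, let go, with flask and book still on the mat (horizontal distance between castanets_c and rear_mark below 0.015 m and angle between castanets_c's own z axis and vertical below 0.15 rad and height (world z) of castanets_c below 0.029 m and x of flask_c in the frame of mat between -0.08 and 0.08 m and y of flask_c in the frame of mat between -0.11 and 0.11 m and angle between each of flask_c, book_c's own z axis and vertical below 0.12 rad and height (world z) of flask_c below 0.07 m and x of book_c in the frame of mat between -0.08 and 0.08 m and y of book_c in the frame of mat between -0.11 and 0.11 m and height (world z) of book_c below 0.076 m and contact force between the fingers and castanets below 0.1 N), for 0.2 s.
At the end, for the whole second after the job is handed in: Flask and book upright, each within 12 mm of its own outline's centre and 0.2 rad of square; castanets flat within 15 mm of the rear outline's centre; knocker plate down inside the tray; all released and at rest (horizontal distance between flask_c and flask_mark below 0.012 m and angle between the x axis of flask_c and the x axis of flask_mark, either way round below 0.2 rad and angle between each of flask_c, book_c's own z axis and vertical below 0.1 rad and height (world z) of flask_c below 0.07 m and horizontal distance between book_c and book_mark below 0.012 m and angle between the x axis of book_c and the x axis of book_mark, either way round below 0.2 rad and height (world z) of book_c below 0.076 m and x of knocker_bar in the frame of tray between -0.065 and 0.065 m and y of knocker_bar in the frame of tray between -0.1 and 0.1 m and angle between knocker_bar's own z axis and vertical below 0.12 rad and height (world z) of knocker_bar below 0.043 m and horizontal distance between castanets_c and rear_mark below 0.015 m and angle between castanets_c's own z axis and vertical below 0.15 rad and height (world z) of castanets_c below 0.029 m and linear speed of each of flask, book, knocker, castanets below 0.02 m/s); the robot touches nothing.
It also fails if it takes over 128 s, if anything falls off the work surface, if the arm or the gripper's body presses on something with over 40 N, if the wrist force passes 120 N, or if a joint passes its speed limit or range.

## Working session

There is one attempt and no reset: what is moved stays moved. The work goes in short steps, Python scripts to look and compute and a tool call to move; the robot and the scene stay as the last step left them, time stands still between calls to the robot, and variables do not carry over. Pictures are saved under pics/ and viewed, about 12 in all and at most 16, crops included, and the job is handed in when it is done.

Besides the shell and the picture viewer there is one more tool, called after "Request:" as name(argument=value, ...) on one line, values as JSON. apply_moves: Moves the arm, as the interface text tells. Its arguments: {"type":"object","properties":{"commands":{"type":"array"},"squeeze":{"type":"number"}},"required":["commands"]}

```bash
mkdir -p pics; ls
cat > h.py <<'E'
from plant import *
import numpy as np, cv2
from scipy.spatial.transform import Rotation as Ro
def w(p,c):
    m=camera_model(c); return np.array(m["R"]).T@(np.array(p)-np.array(m["t"]))
def cloud(depth,c,mask=None):
    m=camera_model(c);K=np.array(m["intrinsics"])
    ok=depth>0
    if mask is not None: ok&=mask
    v,u=np.nonzero(ok);z=depth[ok]
    P=np.stack([(u-K[0,2])/K[0,0]*z,(v-K[1,2])/K[1,1]*z,z],1)
    return (P-np.array(m["t"]))@np.array(m["R"]),v,u
def st():
    s=read_state();print(round(s["t"],2),np.round(s["tool_pos"],4),np.round(s["orientation"],3),np.round(s["force"],1),round(s["opening"],4));print(np.round(s["q"],3))
E
python3 - <<'E'
from h import *
st()
for c in ("top","side"):
    b,d=read_camera(c); cv2.imwrite(f"pics/{c}0.png",b)
    m=camera_model(c); print(c,np.round(w([0,0,0],c),3), np.round(m["R"],2).tolist())
    for n in ["flask_c","book_c","knocker_bar","castanets_c","flask_mark","book_mark","rear_mark","mat","tray"]:
        print(n,[(np.round(w(r["point"],c),3).tolist(),round(r["conf"],2)) for r in spot_point(n,c)[:2]])
E
```

```text
pics
0.0 [0.2093 0.5616 0.1852] [-5.570e-01 -3.091e+00  3.000e-03] [0.1 0.2 0.3] 0.0929
[ 1.129  0.131  1.489 -0.     1.523 -0.085]
top [ 0.395 -0.013  0.916] [[-0.01, -1.0, -0.02], [-0.99, 0.01, -0.16], [0.16, 0.02, -0.99]]
flask_c [([0.449, -0.249, 0.067], 0.85), ([0.508, -0.297, 0.037], 0.21)]
book_c [([0.455, -0.352, 0.069], 0.56)]
knocker_bar [([0.507, -0.297, 0.038], 0.85)]
castanets_c [([0.565, 0.069, 0.017], 0.64)]
flask_mark [([0.447, -0.242, 0.007], 0.43)]
book_mark [([0.449, -0.243, 0.001], 0.67), ([0.458, -0.357, 0.005], 0.56)]
rear_mark [([0.508, -0.297, 0.007], 0.63), ([0.448, -0.249, 0.064], 0.49)]
mat [([0.501, 0.33, -0.001], 0.64)]
tray [([0.576, 0.009, -0.002], 0.84)]
side [0.39  0.651 0.841] [[-0.99, -0.16, 0.01], [-0.13, 0.74, -0.66], [0.1, -0.65, -0.75]]
flask_c [([0.448, -0.252, 0.066], 0.63)]
book_c [([0.456, -0.357, 0.069], 0.59), ([0.454, -0.248, 0.002], 0.53)]
knocker_bar [([0.506, -0.297, 0.039], 0.71)]
castanets_c [([0.565, 0.073, 0.023], 0.64)]
flask_mark [([0.455, -0.25, 0.003], 0.57)]
book_mark [([0.46, -0.36, 0.001], 0.55)]
rear_mark [([0.51, -0.303, 0.009], 0.62)]
mat [([0.503, 0.323, -0.001], 0.92), ([0.447, -0.247, 0.065], 0.16)]
tray [([0.571, 0.01, -0.0], 0.59)]
```

```bash
python3 - <<'E'
import cv2
b=cv2.imread("pics/top0.png"); cv2.imwrite("pics/top0b.png",cv2.resize(b,(800,500)))
E
python3 - <<'E'
from h import *
c="top"
b,d=read_camera(c)
P,v,u=cloud(d,c)
def rect(sel,n):
    q=P[sel][:,:2].astype(np.float32)
    if len(q)<20: print(n,len(q));return
    (cx,cy),(a,bb),an=cv2.minAreaRect(q)
    if a>bb: an+=90   # long axis dir = an+90
    print(n,len(q),np.round((cx,cy),4),np.round((a,bb),4),"short-axis deg",round(an,1),"z",np.round(np.percentile(P[sel][:,2],[5,50,95]),4))
z=P[:,2];x=P[:,0];y=P[:,1]
def box(cx,cy,r): return (abs(x-cx)<r)&(abs(y-cy)<r)
rect(box(.455,-.357,.075)&(z>.128)&(z<.145),"book top")
rect(box(.449,-.249,.06)&(z>.095)&(z<.112),"flask shoulder")
rect(box(.449,-.249,.06)&(z>.115)&(z<.13),"cap")
rect(box(.507,-.297,.06)&(z>.043)&(z<.052),"knocker bar")
rect(box(.565,.07,.05)&(z>.033)&(z<.042),"cast top")
rect(box(.575,.01,.16)&(z>.012)&(z<.02),"tray rim")
rect(box(.502,.327,.16)&(z>.003)&(z<.008),"mat")
for n in ["book_c","flask_c","mat","tray","castanets_c","knocker_bar"]:
    r=cut_out(n,c)
    if r: 
        mk=r[0]["mask"]; Q,_,_=cloud(d,c,mk)
        print(n,round(r[0]["conf"],2),mk.sum(),cv2.minAreaRect(Q[:,:2].astype(np.float32)),np.percentile(Q[:,2],[5,50,95]).round(4))
E
```

```text
book top 897 [ 0.4557 -0.3572] [0.034  0.0974] short-axis deg 2.9 z [0.1312 0.1338 0.1363]
flask shoulder 503 [ 0.4488 -0.2571] [0.0314 0.1057] short-axis deg 4.5 z [0.1009 0.1035 0.1056]
cap 101 [ 0.4605 -0.271 ] [0.0197 0.075 ] short-axis deg 27.0 z [0.1184 0.1232 0.1255]
knocker bar 212 [ 0.4832 -0.2897] [0.0596 0.0652] short-axis deg 84.3 z [0.0438 0.047  0.0499]
cast top 286 [0.5639 0.0741] [0.0435 0.044 ] short-axis deg 45.3 z [0.0335 0.0362 0.0387]
tray rim 686 [0.5723 0.0094] [0.2398 0.17  ] short-axis deg 178.8 z [0.0128 0.0155 0.0183]
mat 4700 [0.5023 0.3281] [0.3158 0.3193] short-axis deg 89.9 z [0.0031 0.0043 0.0065]
book_c 0.59 512 ((0.5637027621269226, 0.07875402271747589), (0.06261446326971054, 0.05008392781019211), 88.82438659667969) [0.0053 0.034  0.0382]
flask_c 0.7 774 ((0.452157586812973, -0.24623306095600128), (0.03843860328197479, 0.08409783989191055), 1.6160473823547363) [0.0265 0.1032 0.1236]
tray 0.77 7381 ((0.5745749473571777, 0.011403866112232208), (0.24330192804336548, 0.17918482422828674), 88.54969787597656) [0.001  0.0039 0.0154]
castanets_c 0.66 518 ((0.5657820701599121, 0.07986851781606674), (0.06518051028251648, 0.05085953697562218), 75.21424865722656) [0.0051 0.0339 0.0382]
knocker_bar 0.77 679 ((0.5069373846054077, -0.29734358191490173), (0.04570101946592331, 0.0866086408495903), 4.140088081359863) [0.0103 0.0152 0.0486]
```

View pics/top0b.png

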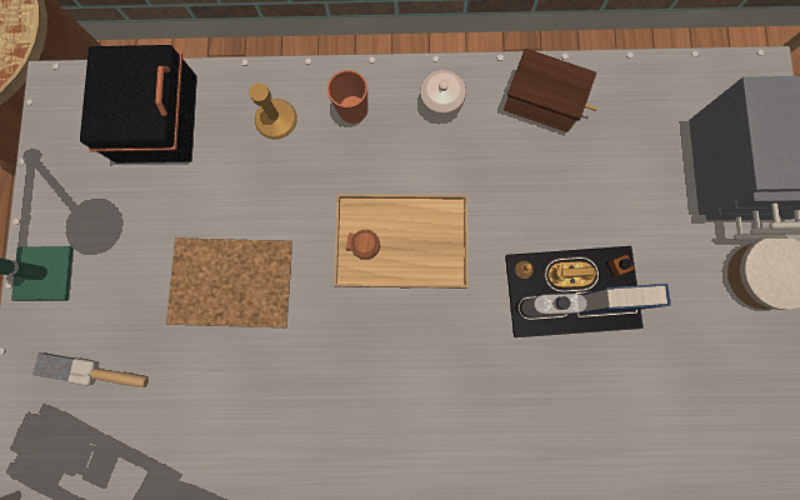

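View pics/side0.png

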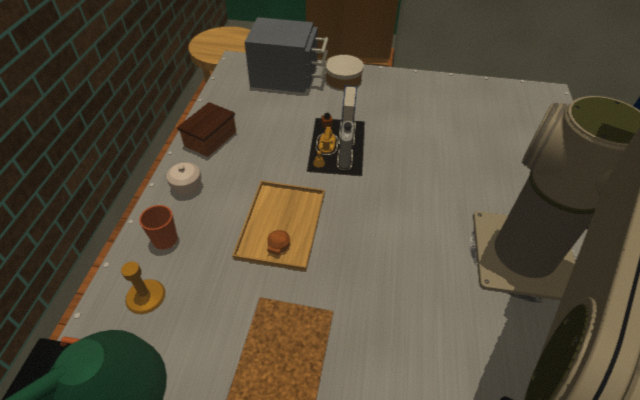

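The top view shows the mat at about (230,282), the tray at (400,242) with castanets at (365,243), and the board around (573,290). The flask stands at (560,303), the book leans away in perspective at (640,297), and the knocker is at (572,273). The side view agrees. Measured sizes and heights match the spec, and board yaw is about 3°. I'll go for the flask first.

Request:
apply_moves(commands=[2.5,-5.4,0.3,0,0,-0.166,9.3,2.5,-5.4,0.3,0,0,-0.166,9.3,2.5,-5.4,0.3,0,0,-0.166,9.3,2.5,-5.4,0,0,0,-0.166,9.3,2.5,-5.4,0,0,0,-0.166,9.3,2.5,-5.4,0,0,0,-0.166,9.3,2.5,-5.4,0,0,0,-0.166,9.3,2.5,-5.4,0,0,0,0,9.3], squeeze=20)

```text
t: 2.35
tool_pos: [0.4119, 0.1201, 0.1953]
orientation: [2.197, 2.243, 0.006]
force: [1.1, 0.5, -0.8]
opening: 0.0931
```

Request:
apply_moves(commands=[1,-6,0,0,0,0,9.3,1,-6,0,0,0,0,9.3,1,-6,0,0,0,0,9.3,1,-6,0,0,0,0,9.3,0,-6,0,0,0,0,9.3,0,-4,0,0,0,0,9.3,0,0,0,0,0,0,9.3])

```text
t: 3.22
tool_pos: [0.4521, -0.2343, 0.1968]
orientation: [2.2, 2.233, 0.01]
force: [-0.3, 0.5, -0.1]
opening: 0.0932
```

```bash
cat >> h.py <<'E'
def go(x,y,z,head=None):
    s=read_state();p=np.array(s["tool_pos"]);R=Ro.from_rotvec(s["orientation"]).as_matrix()
    h=np.degrees(np.arctan2(R[1,1],R[0,1])); h=(h+90)%180-90
    print("t",round(s["t"],2),"pos",p.round(4),"heading",h.round(2),"tz",R[:,2].round(3),"F",np.round(s["force"],1),"op",round(s["opening"],4),"delta cm",((np.array([x,y,z])-p)*100).round(2), "q6",round(s["q"][5],2), "dyaw rad",None if head is None else round(np.radians(head-h),3))
E
python3 -c "
from h import *
go(.449,-.249,.061,3.2)"
```

```text
t 3.23 pos [ 0.4521 -0.2343  0.1968] heading 0.84 tz [ 0.009 -0.    -1.   ] F [-0.3  0.5 -0.1] op 0.0932 delta cm [ -0.31  -1.47 -13.58] q6 -0.6 dyaw rad 0.041
```

Request:
apply_moves(commands=[-0.3,-1.5,-3,0,0.009,0.041,9.3,0,0,-4,0,0,0,9.3,0,0,-3.5,0,0,0,9.3,0,0,-3,0,0,0,9.3,0,0,0,0,0,0,9.3])

```text
t: 3.85
tool_pos: [0.4501, -0.2454, 0.0599]
orientation: [2.154, 2.284, 0.004]
force: [-0.3, -0.1, 0.6]
opening: 0.0928
```

```bash
python3 -c "
from h import *
go(.449,-.249,.061,3.2)"
```

```text
t 3.85 pos [ 0.4501 -0.2454  0.0599] heading 3.37 tz [ 0.003  0.    -1.   ] F [-0.3 -0.1  0.6] op 0.0928 delta cm [-0.11 -0.36  0.11] q6 -0.66 dyaw rad -0.003
```

Slight shift, then close, then lift.

Request:
apply_moves(commands=[-0.1,-0.3,0,0,0,0,9.3,0,0,0,0,0,0,2,0,0,0,0,0,0,2,0,0,0,0,0,0,2,0,0,0,0,0,0,2,0,0,0,0,0,0,2,0,0,0,0,0,0,2], squeeze=25)

```text
t: 4.72
tool_pos: [0.4525, -0.2498, 0.0659]
orientation: [2.147, 2.28, 0.006]
force: [-0.0, -0.3, 1.3]
opening: 0.0378
```

Request:
apply_moves(commands=[0,0,1,0,0,0,2,0,0,3,0,0,0,2,0,0,4,0,0,0,2,0,0,3,0,0,0,2,0,0,0,0,0,0,2])

```text
t: 5.35
tool_pos: [0.4517, -0.2493, 0.1808]
orientation: [2.148, 2.28, 0.006]
force: [0.6, -0.2, 0.3]
opening: 0.0197
```

```bash
python3 -c "
from h import *
go(.50,.275,.16,-1)
b,d=read_camera('top');cv2.imwrite('pics/a1.png',b[170:290,380:560].repeat(4,0).repeat(4,1))"
```

```text
t 5.35 pos [ 0.4517 -0.2493  0.1808] heading 3.42 tz [ 0.009 -0.004 -1.   ] F [ 0.6 -0.2  0.3] op 0.0197 delta cm [ 4.83 52.43 -2.08] q6 -0.67 dyaw rad -0.077
```

View pics/a1.png

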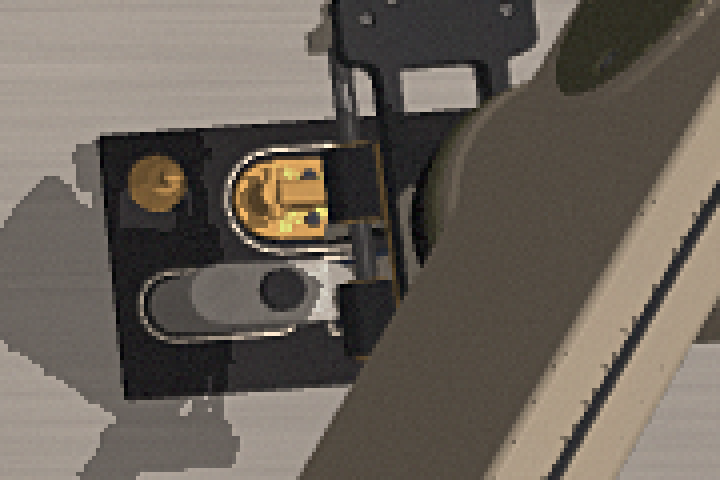

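The flask at (265,290) is still on its outline. The fingers were still closing when I lifted. Retry with more closing time.

Request:
apply_moves(commands=[0,0,0,0,0,0,6.5,-0.2,0,0,0,0.009,0,6.5,0,0,0,0,0,0,6.5,0,0,0,0,0,0,6.5,0,0,0,0,0,0,6.5,0,0,0,0,0,0,6.5])

```text
t: 6.15
tool_pos: [0.4465, -0.2472, 0.1741]
orientation: [-2.149, -2.281, 0.007]
force: [-0.1, -0.6, 0.4]
opening: 0.0647
```

```bash
python3 -c "
from h import *
go(.449,-.249,.063,3.2)"
```

```text
t 6.15 pos [ 0.4465 -0.2472  0.1741] heading 3.41 tz [-0.009  0.002 -1.   ] F [-0.1 -0.6  0.4] op 0.0647 delta cm [  0.25  -0.18 -11.11] q6 -0.66 dyaw rad -0.004
```

Request:
apply_moves(commands=[0.2,-0.2,-3,0,-0.005,0,6.5,0,0,-4,0,0,0,6.5,0,0,-3.5,0,0,0,6.5,0,0,-0.3,0,0,0,6.5])

```text
t: 6.65
tool_pos: [0.4496, -0.2499, 0.0653]
orientation: [2.154, 2.287, -0.0]
force: [-0.5, 0.0, 0.6]
opening: 0.0648
```

```bash
python3 -c "
from h import *
go(.449,-.249,.063,3.2)"
```

```text
t 6.65 pos [ 0.4496 -0.2499  0.0653] heading 3.41 tz [-0. -0. -1.] F [-0.5  0.   0.6] op 0.0648 delta cm [-0.06  0.09 -0.23] q6 -0.67 dyaw rad -0.004
```

Request:
apply_moves(commands=[0,0,-0.2,0,0,0,2,0,0,0,0,0,0,2,0,0,0,0,0,0,2,0,0,0,0,0,0,2,0,0,0,0,0,0,2,0,0,0,0,0,0,2,0,0,0,0,0,0,2], squeeze=25)

```text
t: 7.52
tool_pos: [0.4523, -0.2517, 0.0684]
orientation: [2.15, 2.282, 0.001]
force: [0.3, 0.7, -1.9]
opening: 0.0293
```

```bash
python3 -c "
from h import *
go(.449,-.249,.16,3.2)"
```

```text
t 7.53 pos [ 0.4523 -0.2517  0.0684] heading 3.42 tz [ 0.005 -0.004 -1.   ] F [ 0.3  0.7 -1.9] op 0.0293 delta cm [-0.33  0.27  9.16] q6 -0.67 dyaw rad -0.004
```

Request:
apply_moves(commands=[0,0,2,0,0,0,2,0,0,4,0,0,0,2,0,0,3.5,0,0,0,2,0,2,0,0,0,0,2,0.5,5,0,0,0,-0.02,2,0.5,6,0,0,0,-0.02,2,0.5,6,0,0,0,-0.02,2,0.5,6,0,0,0,-0.02,2])

```text
t: 8.52
tool_pos: [0.4664, 0.0068, 0.1573]
orientation: [-2.253, -2.185, 0.003]
force: [1.2, -0.6, -1.8]
opening: 0.0292
```

```bash
python3 -c "
from h import *
go(.502,.272,.16,-1)
for c in ('top','side'):
  b,d=read_camera(c)
  for n in ('mat','flask_c'):
    for k in range(1):
      print(c,n,[(np.round(w(r['point'],c),3),round(r['conf'],2)) for r in spot_point(n,c)[:2]])
"
```

```text
t 8.53 pos [0.4664 0.0068 0.1573] heading -1.73 tz [-0.004  0.001 -1.   ] F [ 1.2 -0.6 -1.8] op 0.0292 delta cm [ 3.56 26.52  0.27] q6 -0.07 dyaw rad 0.013
top mat [(array([ 0.5  ,  0.328, -0.001]), 0.93)]
top flask_c []
side mat [(array([ 0.503,  0.325, -0.003]), 0.97)]
side flask_c [(array([0.463, 0.011, 0.15 ]), 0.72)]
```

Request:
apply_moves(commands=[0.7,6,0,0,0,0.01,2,0.7,6,0,0,0,0,2,0.7,6,0,0,0,0,2,0.7,6,0,0,0,0,2,0.7,2.5,0,0,0,0,2,0,0,-3,0,0,0,2,0,0,-3,0,0,0,2,0,0,0,0,0,0,2])

```text
t: 9.82
tool_pos: [0.5069, 0.2621, 0.0933]
orientation: [-2.27, -2.17, 0.008]
force: [0.1, 0.1, -1.4]
opening: 0.0296
```

```bash
python3 -c "
from h import *
go(.502,.27,.07,-1)
b,d=read_camera('side');cv2.imwrite('pics/a2.png',b[250:400,180:420].repeat(3,0).repeat(3,1))
for c in ('side',):
  m=cut_out('flask_c',c)
  print(c,[(np.round(w(r['point'],c),3),round(r['conf'],2)) for r in spot_point('flask_c',c)[:2]])
  if m:
    P,_,_=cloud(d,c,m[0]['mask']);print(m[0]['conf'],np.percentile(P[:,2],[1,5,50,99]))
"
```

```text
t 9.82 pos [0.5069 0.2621 0.0933] heading -2.58 tz [-0.004 -0.003 -1.   ] F [ 0.1  0.1 -1.4] op 0.0296 delta cm [-0.49  0.79 -2.33] q6 0.43 dyaw rad 0.028
side [(array([0.504, 0.265, 0.09 ]), 0.87)]
0.55 [0.0018226  0.03644278 0.11556174 0.14964042]
```

Request:
apply_moves(commands=[-0.4,0.8,-1,0,0,0.02,2,0,0,-0.8,0,0,0,2,0,0,-0.5,0,0,0,2])

```text
t: 10.35
tool_pos: [0.5076, 0.2727, 0.0769]
orientation: [2.245, 2.192, 0.011]
force: [0.5, 0.4, -2.1]
opening: 0.0293
```

Request:
apply_moves(commands=[0,0,-0.2,0,0,0,2])

```text
t: 10.48
tool_pos: [0.5073, 0.2727, 0.0744]
orientation: [2.245, 2.192, 0.01]
force: [0.3, 1.0, -1.9]
opening: 0.0294
```

Request:
apply_moves(commands=[0,0,-0.2,0,0,0,2])

```text
t: 10.6
tool_pos: [0.5073, 0.2728, 0.0723]
orientation: [2.245, 2.192, 0.01]
force: [0.1, 0.5, -1.6]
opening: 0.0296
```

Request:
apply_moves(commands=[0,0,-0.3,0,0,0,2])

```text
t: 10.72
tool_pos: [0.5075, 0.2728, 0.0693]
orientation: [2.245, 2.192, 0.01]
force: [-0.1, 0.1, -1.5]
opening: 0.0291
```

Request:
apply_moves(commands=[0,0,-0.2,0,0,0,2])

```text
t: 10.85
tool_pos: [0.5074, 0.2727, 0.0671]
orientation: [2.245, 2.192, 0.01]
force: [-0.3, 0.3, -2.1]
opening: 0.0293
```

Request:
apply_moves(commands=[0,0,-0.15,0,0,0,2])

```text
t: 10.98
tool_pos: [0.5078, 0.2732, 0.0662]
orientation: [2.245, 2.192, 0.012]
force: [-2.8, 1.9, 8.5]
opening: 0.0299
```

Request:
apply_moves(commands=[0,0,0,0,0,0,5.5,0,0,0,0,0,0,5.5,0,0,0,0,0,0,5.5,0,0,0,0,0,0,5.5,0,0,2,0,0,0,5.5,0,0,5,0,0,0,5.5,0,0,5,0,0,0,7,0,-5,0,0,0,0,7])

```text
t: 11.98
tool_pos: [0.5079, 0.2243, 0.1948]
orientation: [2.24, 2.195, 0.017]
force: [1.3, 0.2, -0.5]
opening: 0.0683
```

```bash
python3 -c "
from h import *
go(.4555,-.357,.2,3.2)
b,d=read_camera('side');cv2.imwrite('pics/a2.png',b[230:400,180:420].repeat(3,0).repeat(3,1))
c='side'
print(c,[(np.round(w(r['point'],c),3),round(r['conf'],2)) for r in spot_point('flask_c',c)[:2]])
"
```

```text
t 11.97 pos [0.5079 0.2243 0.1948] heading -1.16 tz [ 0.011  0.004 -1.   ] F [ 1.3  0.2 -0.5] op 0.0683 delta cm [ -5.24 -58.13   0.52] q6 0.34 dyaw rad 0.076
side [(array([0.502, 0.276, 0.063]), 0.77)]
```

View pics/a2.png

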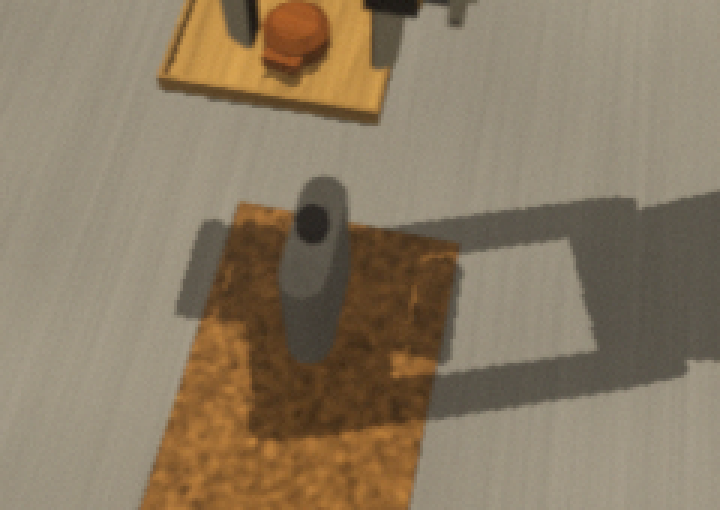

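The flask at crop (313,270) is upright on the mat, centre about (0.503, 0.275). Now the book.

Request:
apply_moves(commands=[-0.5,-6,0.1,0,0.009,0.01,7,-0.5,-6,0,0,0,0.01,7,-0.5,-6,0,0,0,0.01,7,-0.5,-6,0,0,0,0.01,7,-0.5,-6,0,0,0,0.01,7,-0.5,-6,0,0,0,0.01,7,-0.5,-6,0,0,0,0.01,7,-0.5,-6,0,0,0,0.01,7])

```text
t: 13.08
tool_pos: [0.4656, -0.2693, 0.2015]
orientation: [2.147, 2.286, 0.008]
force: [1.0, 0.6, 0.3]
opening: 0.07
```

Request:
apply_moves(commands=[-0.5,-6,0,0,0,0,7,-0.3,-4,0,0,0,0,7,0,0,0,0,0,0,7])

```text
t: 13.45
tool_pos: [0.4562, -0.3763, 0.204]
orientation: [2.151, 2.278, 0.008]
force: [-0.2, 0.9, 0.0]
opening: 0.07
```

```bash
python3 -c "
from h import *
go(.4555,-.357,.087,3.2)
"
```

```text
t 13.45 pos [ 0.4562 -0.3763  0.204 ] heading 3.28 tz [ 0.009 -0.002 -1.   ] F [-0.2  0.9  0. ] op 0.07 delta cm [ -0.07   1.93 -11.7 ] q6 -0.84 dyaw rad -0.001
```

Request:
apply_moves(commands=[0,1.9,-1,0,0.006,0,7,0,0,-4,0,0,0,7,0,0,-4,0,0,0,7,0,0,-2.7,0,0,0,7,0,0,-0.1,0,0,0,7])

```text
t: 14.08
tool_pos: [0.459, -0.3525, 0.0876]
orientation: [2.151, 2.28, 0.005]
force: [0.7, 0.8, -0.2]
opening: 0.0701
```

```bash
python3 -c "
from h import *
go(.4555,-.357,.087,3.2)
"
```

```text
t 14.07 pos [ 0.459  -0.3525  0.0876] heading 3.35 tz [ 0.007 -0.003 -1.   ] F [ 0.7  0.8 -0.2] op 0.0701 delta cm [-0.35 -0.45 -0.06] q6 -0.8 dyaw rad -0.003
```

Request:
apply_moves(commands=[-0.4,-0.4,-0.1,0,0.004,0,2,-0.05,0,0,0,0,0,2,-0.05,0,0,0,0,0,2,0,0,0,0,0,0,2,0,0,0,0,0,0,2,0,0,0,0,0,0,2,0,0,0,0,0,0,2], squeeze=30)

```text
t: 14.95
tool_pos: [0.4563, -0.358, 0.0923]
orientation: [2.147, 2.278, 0.001]
force: [0.5, -0.4, 0.1]
opening: 0.0338
```

```bash
python3 -c "
from h import *
go(.4555,-.357,.087,3.2)
"
```

```text
t 14.95 pos [ 0.4563 -0.358   0.0923] heading 3.38 tz [ 0.009 -0.007 -1.   ] F [ 0.5 -0.4  0.1] op 0.0338 delta cm [-0.08  0.1  -0.53] q6 -0.81 dyaw rad -0.003
```

Request:
apply_moves(commands=[0,0,2,0,0.005,0,2,0,0,5,0,0,0,2,0,2,5,0,0,0,2,0,6,1.5,0,0,0,2,0.4,6,0,0,0,-0.01,2,0.4,6,0,0,0,-0.01,2,0.4,6,0,0,0,-0.01,2,0.4,6,0,0,0,-0.01,2])

```text
t: 15.95
tool_pos: [0.4678, -0.0302, 0.2259]
orientation: [-2.21, -2.231, 0.003]
force: [1.2, -0.1, -3.6]
opening: 0.0334
```

Request:
apply_moves(commands=[0.4,6,0,0,0,-0.01,2,0.4,6,0,0,0,-0.01,2,0.4,6,0,0,0,-0.01,2,0.4,6,0,0,0,0,2,0.4,6,0,0,0,0,2,0.4,6,0,0,0,0,2])

```text
t: 16.7
tool_pos: [0.4888, 0.3414, 0.2232]
orientation: [-2.245, -2.196, 0.008]
force: [1.0, 0.2, -2.7]
opening: 0.0336
```

```bash
python3 -c "
from h import *
go(.502,.388,.23,-1)
"
```

```text
t 16.7 pos [0.4888 0.3414 0.2232] heading -1.25 tz [-0.004 -0.003 -1.   ] F [ 1.   0.2 -2.7] op 0.0336 delta cm [1.32 4.66 0.68] q6 0.55 dyaw rad 0.004
```

Request:
apply_moves(commands=[1.2,4.4,0,0,0,0,2,0,0,-1,0,0,0,2,0,0,-4,0,0,0,2,0,0,-4,0,0,0,2,0,0,-2.5,0,0,0,2,0,0,0,0,0,0,2])

```text
t: 17.45
tool_pos: [0.4964, 0.3875, 0.0986]
orientation: [-2.238, -2.201, 0.023]
force: [0.1, 0.2, -3.3]
opening: 0.0341
```

```bash
python3 -c "
from h import *
go(.502,.386,.091,-1)
c='top'
b,d=read_camera(c);m=cut_out('book_c',c)
print(c,[(np.round(w(r['point'],c),3),round(r['conf'],2)) for r in spot_point('book_c',c)[:2]])
c='side'
b,d=read_camera(c)
print(c,[(np.round(w(r['point'],c),3),round(r['conf'],2)) for r in spot_point('book_c',c)[:2]])
"
```

```text
t 17.45 pos [0.4964 0.3875 0.0986] heading -0.95 tz [-0.012 -0.008 -1.   ] F [ 0.1  0.2 -3.3] op 0.0341 delta cm [ 0.56 -0.15 -0.76] q6 0.6 dyaw rad -0.001
top [(array([0.496, 0.395, 0.075]), 0.95)]
side [(array([0.497, 0.393, 0.083]), 0.67)]
```

Request:
apply_moves(commands=[0.5,-0.7,0,0.008,-0.012,0,2,0,0,-0.2,0,0,0,2])

```text
t: 17.95
tool_pos: [0.5067, 0.3837, 0.105]
orientation: [2.237, 2.201, 0.023]
force: [-0.2, -0.3, -4.0]
opening: 0.0337
```

Request:
apply_moves(commands=[0,0,-0.3,0,0,0,2])

```text
t: 18.08
tool_pos: [0.5071, 0.3836, 0.1025]
orientation: [2.237, 2.201, 0.024]
force: [-0.1, 0.5, -3.5]
opening: 0.0336
```

Request:
apply_moves(commands=[0,0,-0.2,0,0,0,2])

```text
t: 18.2
tool_pos: [0.507, 0.3836, 0.1003]
orientation: [2.237, 2.201, 0.024]
force: [0.5, -0.3, -3.0]
opening: 0.0336
```

Request:
apply_moves(commands=[0,0,-0.15,0,0,0,2])

```text
t: 18.32
tool_pos: [0.5068, 0.3837, 0.0985]
orientation: [2.237, 2.201, 0.024]
force: [0.5, -0.1, -3.9]
opening: 0.0338
```

```bash
python3 -c "
from h import *
go(.502,.386,.091,-1)
"
```

```text
t 18.32 pos [0.5068 0.3837 0.0985] heading -0.94 tz [ 0.013  0.008 -1.   ] F [ 0.5 -0.1 -3.9] op 0.0338 delta cm [-0.48  0.23 -0.75] q6 0.58 dyaw rad -0.001
```

Request:
apply_moves(commands=[-0.2,0,-0.2,-0.004,0.006,0,2])

```text
t: 18.45
tool_pos: [0.5046, 0.3836, 0.0962]
orientation: [2.238, 2.202, 0.012]
force: [0.3, -0.4, -4.0]
opening: 0.0339
```

```bash
python3 -c "
from h import *
go(.502,.386,.091,-1)
"
```

```text
t 18.45 pos [0.5046 0.3836 0.0962] heading -0.94 tz [ 0.006  0.004 -1.   ] F [ 0.3 -0.4 -4. ] op 0.0339 delta cm [-0.26  0.24 -0.52] q6 0.59 dyaw rad -0.001
```

Request:
apply_moves(commands=[0,0,-0.25,-0.004,0.006,0,2])

```text
t: 18.58
tool_pos: [0.5044, 0.3837, 0.0935]
orientation: [2.239, 2.203, -0.0]
force: [-0.5, 0.4, -3.5]
opening: 0.0333
```

Request:
apply_moves(commands=[0,0,-0.2,0,0,0,2])

```text
t: 18.7
tool_pos: [0.5045, 0.3841, 0.0915]
orientation: [-2.239, -2.203, -0.0]
force: [-0.7, 2.3, 4.0]
opening: 0.0336
```

Request:
apply_moves(commands=[0,0,-0.15,0,0,0,2])

```text
t: 18.82
tool_pos: [0.5049, 0.3851, 0.0912]
orientation: [-2.238, -2.203, -0.003]
force: [-4.1, 2.6, 7.5]
opening: 0.0334
```

Request:
apply_moves(commands=[0,0,-0.1,0,0,0,2])

```text
t: 18.95
tool_pos: [0.5049, 0.3856, 0.0911]
orientation: [-2.238, -2.203, -0.004]
force: [-2.8, 0.6, 3.0]
opening: 0.0339
```

Request:
apply_moves(commands=[0,0,0,0,0,0,5.5,0,0,0,0,0,0,5.5,0,0,0,0,0,0,5.5,0,0,2,0,0,0,5.5,0,0,5,0,0,0,5,0,0,5,0,0,0,5,0,-6,0,0,0,0,5,0,-6,0,0,0,0,5])

```text
t: 19.95
tool_pos: [0.5059, 0.2656, 0.2212]
orientation: [2.231, 2.208, 0.014]
force: [0.7, -0.8, 0.1]
opening: 0.0502
```

Request:
apply_moves(commands=[0,-6,0,0,0,0.01,5,0,-6,0,0,0,0.01,5,0,-6,0,0,0,0.01,5,0,0,0,0,0,0,5])

```text
t: 20.45
tool_pos: [0.5073, 0.0768, 0.2298]
orientation: [2.196, 2.232, 0.026]
force: [-0.6, 0.5, 1.3]
opening: 0.05
```

Run:
```python
from h import *
go(.507,-.297,.1,3.2)
c='top'
b,d=read_camera(c);cv2.imwrite('pics/a3.png',cv2.resize(b,(800,500)))
np.savez('clear.npz',b=b,d=d)
for n in ["flask_c","book_c","knocker_bar","castanets_c","flask_mark","book_mark","rear_mark","tray"]:
    print(n,[(np.round(w(r["point"],c),3).tolist(),round(r["conf"],2)) for r in spot_point(n,c)[:2]])
P,v,u=cloud(d,c); z=P[:,2]
# tape: white pixels on the board
m=camera_model(c);K=np.array(m["intrinsics"]);R=np.array(m["R"]);t=np.array(m["t"])
H=K@np.stack([R[:,0],R[:,1],R[:,2]*.006+t],1); Hi=np.linalg.inv(H)
S=1000 # px per m, top-down rectified board: rows=x descending, cols = y descending
M=np.array([[0,-1/S,.60],[-1/S,0,-.15],[0,0,1]]) # (col,row)->(x,y): x=.60-row/S ; y=-.15-col/S
r=cv2.warpPerspective(b,np.linalg.inv(M)@Hi,(310,250))
r=cv2.warpPerspective(b,np.linalg.inv(np.array([[0,-1/S,.60],[-1/S,0,-.15],[0,0,1]]))@Hi,(310,250))
cv2.imwrite('pics/rect.png',cv2.resize(r,None,fx=2.5,fy=2.4))
```

```text
t 20.45 pos [0.5073 0.0768 0.2298] heading 0.94 tz [ 0.019  0.004 -1.   ] F [-0.6  0.5  1.3] op 0.05 delta cm [-3.000e-02 -3.738e+01 -1.298e+01] q6 0.03 dyaw rad 0.039
flask_c [([0.504, 0.274, 0.061], 0.81)]
book_c []
knocker_bar []
castanets_c []
flask_mark [([0.446, -0.243, 0.004], 0.57), ([0.507, -0.297, 0.005], 0.38)]
book_mark [([0.461, -0.36, 0.007], 0.6)]
rear_mark [([0.506, -0.296, 0.005], 0.62)]
tray [([0.575, 0.007, 0.001], 0.73), ([0.459, -0.356, 0.008], 0.2)]
```

View pics/a3.png

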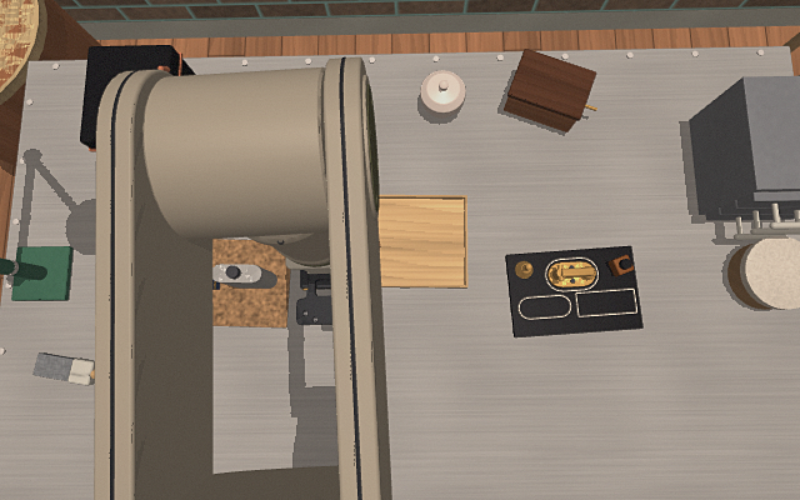

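View pics/rect.png

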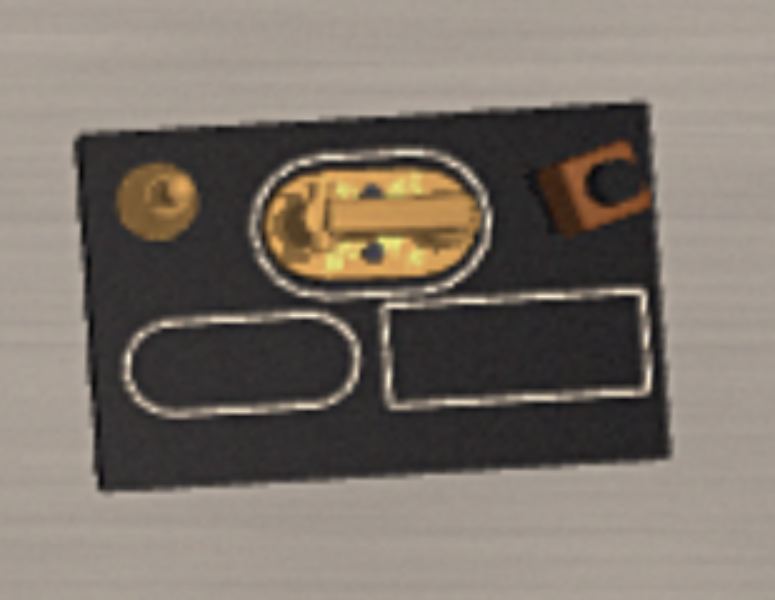

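Rectified board: flask outline (0.448,-0.247), book outline (0.4545,-0.357), rear outline (0.506,-0.298). Spacing is 110 mm, offset 55 mm and yaw 3.4°, all consistent with the spec. The knocker sits in the rear outline and the flask stands on the mat. Next: the knocker.

Request:
apply_moves(commands=[0,-6,-1,0,0.009,0.01,5,0,-6,-1,0,0.005,0.01,5,0,-6,-1,0,0,0.01,5,0,-6,-1,0,0,0,5,0,-6,-1,0,0,0,5,0,-5,-1,0,0,0,5,0,0,-4,0,0,0,5,0,0,0,0,0,0,5])

```text
t: 21.9
tool_pos: [0.5067, -0.2729, 0.1242]
orientation: [-2.143, -2.292, -0.011]
force: [0.5, 1.0, -0.6]
opening: 0.05
```

```bash
python3 -c "
from h import *
go(.507,-.2975,.022,3.3)
"
```

```text
t 21.9 pos [ 0.5067 -0.2729  0.1242] heading 3.85 tz [ 0.002  0.008 -1.   ] F [ 0.5  1.  -0.6] op 0.05 delta cm [  0.03  -2.46 -10.22] q6 -0.66 dyaw rad -0.01
```

Request:
apply_moves(commands=[0,-2.4,-1,-0.006,0,-0.01,5,0,0,-4,0,0,0,5,0,0,-2,0,0,0,5])

```text
t: 22.28
tool_pos: [0.5115, -0.2974, 0.06]
orientation: [2.146, 2.282, 0.006]
force: [0.3, -0.6, -0.7]
opening: 0.0497
```

```bash
python3 -c "
from h import *
go(.507,-.2975,.022,3.3)
"
```

```text
t 22.27 pos [ 0.5115 -0.2974  0.06  ] heading 3.5 tz [ 0.009 -0.003 -1.   ] F [ 0.3 -0.6 -0.7] op 0.0497 delta cm [-0.45 -0.01 -3.8 ] q6 -0.68 dyaw rad -0.003
```

Request:
apply_moves(commands=[-0.4,0,-1.5,0,0.005,0,5,0,0,-1.5,0,0,0,5,0,0,-0.2,0,0,0,5])

```text
t: 22.65
tool_pos: [0.5086, -0.2965, 0.0281]
orientation: [2.146, 2.286, 0.001]
force: [0.2, -0.4, 0.3]
opening: 0.0501
```

```bash
python3 -c "
from h import *
go(.507,-.2975,.022,3.3)
"
```

```text
t 22.65 pos [ 0.5086 -0.2965  0.0281] heading 3.64 tz [ 0.005 -0.004 -1.   ] F [ 0.2 -0.4  0.3] op 0.0501 delta cm [-0.16 -0.1  -0.61] q6 -0.68 dyaw rad -0.006
```

Request:
apply_moves(commands=[-0.1,0,-0.4,0,0.004,0,0.8,0,0,-0.2,0,0,0,0.8,0,0,-0.1,0,0,0,0.8,0,0,0,0,0,0,0.8], squeeze=35)

```text
t: 23.15
tool_pos: [0.509, -0.2974, 0.0229]
orientation: [2.145, 2.286, -0.003]
force: [-0.5, 0.3, -0.4]
opening: 0.0143
```

Request:
apply_moves(commands=[0,0,0,0,0,0,0.8,0,0,0,0,0,0,0.8,0,0,0,0,0,0,0.8])

```text
t: 23.52
tool_pos: [0.5092, -0.2977, 0.0233]
orientation: [2.145, 2.285, -0.003]
force: [0.8, -0.2, 0.4]
opening: 0.008
```

```bash
python3 -c "
from h import *
go(.507,-.2975,.022,3.3)
"
```

```text
t 23.52 pos [ 0.5092 -0.2977  0.0233] heading 3.63 tz [ 0.004 -0.006 -1.   ] F [ 0.8 -0.2  0.4] op 0.008 delta cm [-0.22  0.02 -0.13] q6 -0.68 dyaw rad -0.006
```

```bash
python3 -c "
from h import *
b,d=read_camera('side');cv2.imwrite('pics/a4.png',cv2.resize(b[60:200,260:420],None,fx=5,fy=4.2,interpolation=cv2.INTER_CUBIC))
for c in ('side',):
  print([(np.round(w(r['point'],c),3),round(r['conf'],2)) for r in spot_point('knocker_bar',c)[:2]])
"
```

```text
[(array([ 0.506, -0.298,  0.038]), 0.82)]
```

View pics/a4.png

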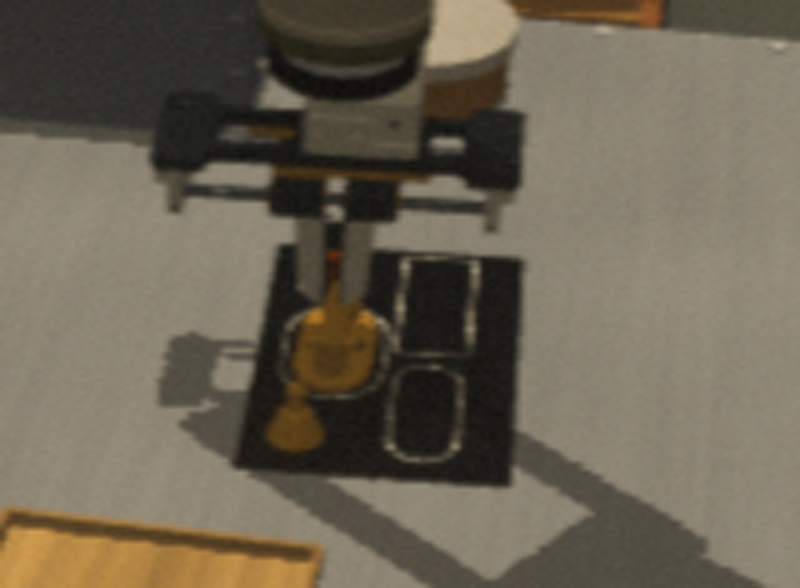

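The picture shows the fingers at (310,260) and (360,260) on either side of the bar. The reported opening, 8 mm against a 14 mm bar, disagrees, so I'll test by lifting.

Request:
apply_moves(commands=[0,0,1,0,0,0,0.8,0,0,2,0,0,0,0.8,0,0,3,0,0,0,0.8,0,0,0,0,0,0,0.8])

```text
t: 24.12
tool_pos: [0.5099, -0.2982, 0.0889]
orientation: [2.143, 2.284, -0.002]
force: [0.0, -0.2, 0.2]
opening: 0.0081
```

```bash
python3 -c "
from h import *
go(.507,-.2975,.022,3.3)
b,d=read_camera('side');cv2.imwrite('pics/a5.png',cv2.resize(b[60:200,260:420],None,fx=5,fy=4.2,interpolation=cv2.INTER_CUBIC))
for c in ('side',):
  print([(np.round(w(r['point'],c),3),round(r['conf'],2)) for r in spot_point('knocker_bar',c)[:2]])
"
```

```text
t 24.12 pos [ 0.5099 -0.2982  0.0889] heading 3.63 tz [ 0.006 -0.008 -1.   ] F [ 0.  -0.2  0.2] op 0.0081 delta cm [-0.29  0.07 -6.69] q6 -0.68 dyaw rad -0.006
[(array([ 0.506, -0.296,  0.039]), 0.78)]
```

```bash
python3 -c "
from h import *
m=camera_model('side');K=np.array(m['intrinsics'])
for X in [(.509,-.2977,.0233),(.506,-.297,.04),(.506,-.297,.006),(.51,-.298,.0889),(.506,-.340,.04),(.506,-.255,.04)]:
  p=K@(np.array(m['R'])@np.array(X)+m['t']);p=p[:2]/p[2];print(X,p.round(1),((p-[260,60])*[5,4.2]).round())
"
```

```text
(0.509, -0.2977, 0.0233) [326.2 138.3] [331. 329.]
(0.506, -0.297, 0.04) [327.4 134.1] [337. 311.]
(0.506, -0.297, 0.006) [327.  143.3] [335. 350.]
(0.51, -0.298, 0.0889) [326.5 119.7] [333. 251.]
(0.506, -0.34, 0.04) [329.6 124.5] [348. 271.]
(0.506, -0.255, 0.04) [325.2 143.9] [326. 352.]
```

View pics/a5.png

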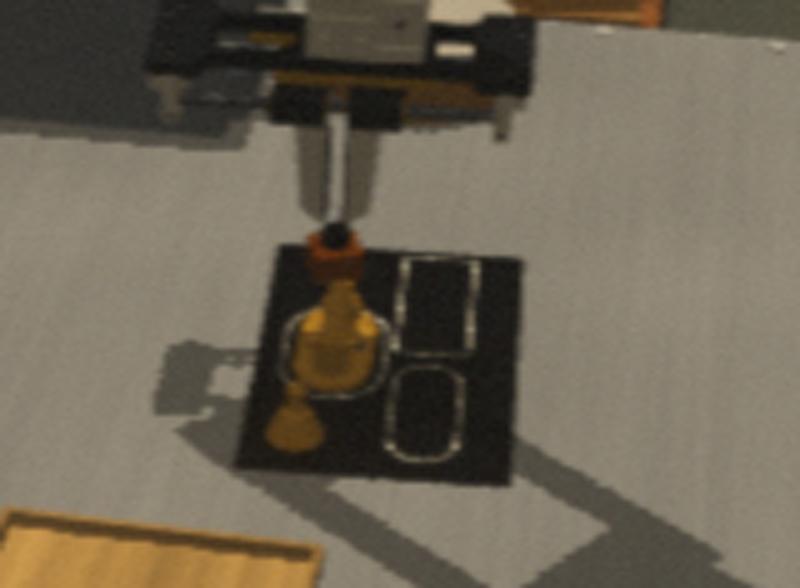

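```bash
python3 -c "
from h import *
s=read_state()['tool_pos']
for c in ('side','top'):
  b,d=read_camera(c)
  P,v,u=cloud(d,c)
  q=P[(abs(P[:,0]-s[0])<.04)&(abs(P[:,1]-s[1])<.06)&(P[:,2]>.055)&(P[:,2]<.17)]
  print(c,len(q))
  for a in np.arange(.055,.17,.01):
    k=q[(q[:,2]>=a)&(q[:,2]<a+.01)]
    if len(k): print(a.round(3),len(k),k.min(0).round(3),k.max(0).round(3))
"
```

```text
side 197
0.115 19 [ 0.492 -0.297  0.117] [ 0.522 -0.286  0.125]
0.125 39 [ 0.49  -0.295  0.125] [ 0.525 -0.285  0.135]
0.135 35 [ 0.49  -0.292  0.135] [ 0.524 -0.285  0.145]
0.145 39 [ 0.488 -0.292  0.145] [ 0.527 -0.284  0.155]
0.155 39 [ 0.488 -0.291  0.155] [ 0.528 -0.283  0.165]
0.165 26 [ 0.487 -0.291  0.165] [ 0.528 -0.284  0.17 ]
top 54
0.105 1 [ 0.512 -0.289  0.115] [ 0.512 -0.289  0.115]
0.115 16 [ 0.495 -0.289  0.116] [ 0.524 -0.285  0.125]
0.125 16 [ 0.49  -0.288  0.125] [ 0.521 -0.285  0.134]
0.135 11 [ 0.512 -0.288  0.135] [ 0.522 -0.285  0.145]
0.145 7 [ 0.512 -0.288  0.147] [ 0.518 -0.285  0.154]
0.155 2 [ 0.512 -0.297  0.162] [ 0.512 -0.294  0.165]
0.165 1 [ 0.511 -0.292  0.166] [ 0.511 -0.292  0.166]
```

The depth clouds of both cameras put the real fingertips at z≈0.116 while the TCP reads 0.089. The reported height is about 27 mm too low, which explains the missed bar. I'll use tip = reported + 27 mm from here on.

Request:
apply_moves(commands=[-0.2,-0.2,0,-0.006,0.004,0,5,0,0,0,0,0,0,5,0,0,0,0,0,0,5,0,0,0,0,0,0,5,0,0,-2,0,0,0,5,0,0,-3,0,0,0,5,0,0,-1.5,0,0,0,5,0,0,0,0,0,0,5])

```text
t: 25.32
tool_pos: [0.5023, -0.2965, 0.0108]
orientation: [-2.148, -2.288, 0.017]
force: [0.3, -0.1, -0.3]
opening: 0.0504
```

```bash
cat >> h.py <<'E'
def tip():
  s=read_state()['tool_pos'];c='side';b,d=read_camera(c);P,v,u=cloud(d,c)
  q=P[(abs(P[:,0]-s[0])<.06)&(abs(P[:,1]-s[1]-.01)<.012)&(P[:,2]>s[2]+.02)&(P[:,2]<s[2]+.1)]
  print('tip minz',q[:,2].min(), 'mid x',(q[:,0].min()+q[:,0].max())/2,'y',np.percentile(q[:,1],[5,50,95]).round(4))
E
python3 -c "
from h import *
go(.507,-.2975,-.006,3.3)
tip()"
```

```text
t 25.32 pos [ 0.5023 -0.2965  0.0108] heading 3.63 tz [-0.01  -0.006 -1.   ] F [ 0.3 -0.1 -0.3] op 0.0504 delta cm [ 0.47 -0.1  -1.68] q6 -0.67 dyaw rad -0.006
tip minz 0.03928208968905476 mid x 0.5030772786373203 y [-0.294  -0.2878 -0.2809]
```

Request:
apply_moves(commands=[0.4,-0.1,-0.7,0.003,-0.006,0,5])

```text
t: 25.5
tool_pos: [0.5079, -0.2985, 0.0059]
orientation: [2.148, 2.289, -0.006]
force: [-0.5, 0.0, -0.3]
opening: 0.0502
```

Request:
apply_moves(commands=[0,0,-0.7,0,0,0,5])

```text
t: 25.62
tool_pos: [0.5087, -0.299, -0.0007]
orientation: [2.147, 2.288, -0.005]
force: [0.1, 0.4, -0.4]
opening: 0.0501
```

Request:
apply_moves(commands=[0,0,-0.2,0,0,0,5])

```text
t: 25.75
tool_pos: [0.5087, -0.299, -0.0029]
orientation: [2.147, 2.288, -0.005]
force: [0.3, -0.7, 0.4]
opening: 0.0496
```

```bash
python3 -c "
from h import *
go(.507,-.2975,-.006,3.3)
tip()"
```

```text
t 25.75 pos [ 0.5087 -0.299  -0.0029] heading 3.63 tz [ 0.001 -0.005 -1.   ] F [ 0.3 -0.7  0.4] op 0.0496 delta cm [-0.17  0.15 -0.31] q6 -0.68 dyaw rad -0.006
tip minz 0.02922105496456369 mid x 0.5076896268011588 y [-0.2957 -0.2902 -0.2847]
```

Request:
apply_moves(commands=[-0.1,0.1,-0.2,0,0,0,0.8,0,0,0,0,0,0,0.8,0,0,0,0,0,0,0.8,0,0,0,0,0,0,0.8,0,0,0,0,0,0,0.8,0,0,0,0,0,0,0.8], squeeze=35)

```text
t: 26.55
tool_pos: [0.5078, -0.2983, -0.0044]
orientation: [2.147, 2.287, -0.006]
force: [-1.1, -0.2, -0.5]
opening: 0.0136
```

Request:
apply_moves(commands=[0,0,1,0,0,0,0.8,0,0,1.5,0,0,0,0.8,0,0,1,0,0,0,0.8])

```text
t: 26.92
tool_pos: [0.5063, -0.2971, 0.0309]
orientation: [2.149, 2.29, -0.006]
force: [0.4, 0.1, -4.0]
opening: 0.0134
```

```bash
python3 -c "
from h import *
go(.573,-.042,.09,-1.2)
tip()
c='side'
print([(np.round(w(r['point'],c),3),round(r['conf'],2)) for r in spot_point('knocker_bar',c)[:2]])
"
```

```text
t 26.93 pos [ 0.5063 -0.2971  0.0309] heading 3.63 tz [-0.002 -0.004 -1.   ] F [ 0.4  0.1 -4. ] op 0.0134 delta cm [ 6.67 25.51  5.91] q6 -0.68 dyaw rad -0.084
tip minz 0.0634954218003302 mid x 0.5058871442377048 y [-0.2939 -0.2886 -0.2839]
[(array([ 0.506, -0.295,  0.07 ]), 0.83)]
```

Knocker held (opening 13.5 mm, −4 N). Carry it to the tray.

Request:
apply_moves(commands=[0,0,4,0,0,-0.01,0.8,0,0,1.5,0,0,-0.01,0.8,1.5,5,0,0,0,-0.02,0.8,1.5,6,0,0,0,-0.02,0.8,1.5,5,0,0,0,-0.02,0.8,1.5,5,0,0,0,0,0.8,0.5,3,0,0,0,0,0.8,0,0,0,0,0,0,0.8])

```text
t: 28.02
tool_pos: [0.5703, -0.0504, 0.0834]
orientation: [-2.247, -2.195, 0.008]
force: [-0.6, -0.4, -4.3]
opening: 0.0135
```

```bash
python3 -c "
from h import *
go(.573,-.045,-.006,-1.2)
"
```

```text
t 28.02 pos [ 0.5703 -0.0504  0.0834] heading -1.34 tz [-0.004 -0.004 -1.   ] F [-0.6 -0.4 -4.3] op 0.0135 delta cm [ 0.27  0.54 -8.94] q6 -0.15 dyaw rad 0.002
```

Request:
apply_moves(commands=[0.2,0.4,-3,0,0,0,0.8,0,0,-3,0,0,0,0.8,0,0,-1.5,0,0,0,0.8])

```text
t: 28.4
tool_pos: [0.5728, -0.0482, 0.0068]
orientation: [2.246, 2.193, -0.008]
force: [-0.0, 0.1, -3.8]
opening: 0.0137
```

```bash
python3 -c "
from h import *
go(.573,-.045,-.006,-1.2)
"
```

```text
t 28.4 pos [ 0.5728 -0.0482  0.0068] heading -1.35 tz [-0.002 -0.005 -1.   ] F [-0.   0.1 -3.8] op 0.0137 delta cm [ 0.02  0.32 -1.28] q6 -0.14 dyaw rad 0.003
```

Request:
apply_moves(commands=[0,0,-0.6,0,0,0,0.8])

```text
t: 28.52
tool_pos: [0.5718, -0.0488, -0.0004]
orientation: [2.248, 2.194, -0.01]
force: [-0.7, -0.0, -4.0]
opening: 0.0137
```

Request:
apply_moves(commands=[0,0,-0.3,0,0,0,0.8])

```text
t: 28.65
tool_pos: [0.5719, -0.0493, -0.0033]
orientation: [2.248, 2.193, -0.01]
force: [0.4, 0.1, -4.4]
opening: 0.0137
```

Request:
apply_moves(commands=[0,0,-0.2,0,0,0,0.8])

```text
t: 28.78
tool_pos: [0.5726, -0.0496, -0.0046]
orientation: [2.248, 2.192, -0.009]
force: [0.4, 0.2, -4.2]
opening: 0.014
```

Request:
apply_moves(commands=[0,0,-0.2,0,0,0,0.8])

```text
t: 28.9
tool_pos: [0.5733, -0.0498, -0.0059]
orientation: [2.247, 2.191, -0.007]
force: [-0.3, -0.6, -4.1]
opening: 0.0138
```

Request:
apply_moves(commands=[0,0,-0.15,0,0,0,0.8])

```text
t: 29.02
tool_pos: [0.5736, -0.0499, -0.0064]
orientation: [2.247, 2.191, -0.007]
force: [-7.6, 1.4, 7.7]
opening: 0.0136
```

Request:
apply_moves(commands=[0,0,-0.15,0,0,0,0.8])

```text
t: 29.15
tool_pos: [0.5736, -0.0499, -0.0065]
orientation: [2.247, 2.191, -0.008]
force: [-9.6, 1.2, 13.0]
opening: 0.014
```

Request:
apply_moves(commands=[0,0,0,0,0,0,4,0,0,0,0,0,0,4,0,0,0,0,0,0,4,0,0,3,0,0,0,7.5,0,0,5,0,0,0,7.5,0,0,1,0,0,0,7.5])

```text
t: 29.9
tool_pos: [0.575, -0.05, 0.087]
orientation: [2.245, 2.189, -0.005]
force: [-0.1, -0.2, -0.6]
opening: 0.0651
```

Request:
apply_moves(commands=[0,0,0,0,0,0,7.5,-0.4,6,0,0,0,0,7.5,-0.4,5,0,0,0,0,7.5,0,0,0,0,0,0,7.5])

```text
t: 30.4
tool_pos: [0.5652, 0.0615, 0.0831]
orientation: [2.249, 2.188, -0.009]
force: [-0.6, -0.6, -0.9]
opening: 0.0754
```

Run:
```python
from h import *
go(.5645,.0735,-.019,-1.2)
tip()
b,d=read_camera('side');cv2.imwrite('pics/a6.png',cv2.resize(b[150:400,180:420],None,fx=3,fy=2.4))
c='side'
for n in ("knocker_bar","castanets_c","flask_c","book_c"):
  print(n,[(np.round(w(r['point'],c),3),round(r['conf'],2)) for r in spot_point(n,c)[:2]])
```

```text
t 30.4 pos [0.5652 0.0615 0.0831] heading -1.59 tz [-0.001 -0.007 -1.   ] F [-0.6 -0.6 -0.9] op 0.0754 delta cm [ -0.07   1.2  -10.21] q6 0.05 dyaw rad 0.007
tip minz 0.11416772720670784 mid x 0.5653694428965346 y [0.0621 0.0696 0.0728]
knocker_bar [(array([ 0.573, -0.048,  0.037]), 0.61)]
castanets_c [(array([0.566, 0.074, 0.026]), 0.72)]
flask_c [(array([0.504, 0.276, 0.064]), 0.75)]
book_c [(array([0.502, 0.387, 0.067]), 0.79), (array([ 0.462, -0.361,  0.004]), 0.42)]
```

View pics/a6.png

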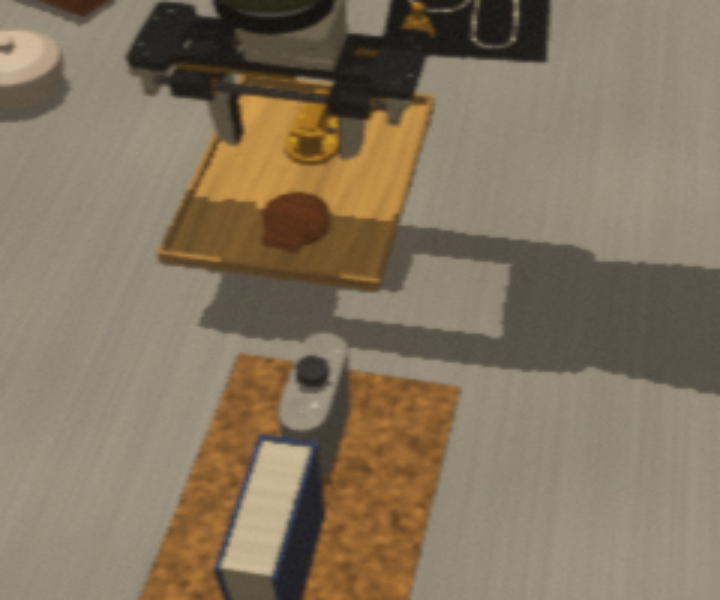

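The knocker lies in the tray at (312,130), castanets at (297,220), and the flask and book stand on the mat. Now the castanets.

Request:
apply_moves(commands=[-0.05,1.1,-3,0,0,0,7.5,0,0,-3,0,0,0,7.5,0,0,-1,0,0,0,7.5])

```text
t: 31.08
tool_pos: [0.5684, 0.0653, 0.0147]
orientation: [2.256, 2.173, -0.003]
force: [-0.2, -0.5, 1.0]
opening: 0.075
```

Run:
```python
from h import *
go(.565,.0735,-.016,-1.2)
tip()
```

```text
t 31.07 pos [0.5684 0.0653 0.0147] heading -2.16 tz [ 0.005 -0.008 -1.   ] F [-0.2 -0.5  1. ] op 0.075 delta cm [-0.34  0.82 -3.07] q6 0.07 dyaw rad 0.017
tip minz 0.03476400200427066 mid x 0.5684716953253428 y [0.0652 0.0734 0.0812]
```

Request:
apply_moves(commands=[-0.3,0.8,-1,-0.008,0.003,0.015,7.5])

```text
t: 31.25
tool_pos: [0.5667, 0.0726, 0.0055]
orientation: [2.237, 2.185, -0.013]
force: [-0.5, 2.1, 0.4]
opening: 0.0753
```

Request:
apply_moves(commands=[0,0,-1,0,0,0,7.5])

```text
t: 31.38
tool_pos: [0.567, 0.0732, -0.0044]
orientation: [2.236, 2.185, -0.012]
force: [-0.0, -0.6, -0.1]
opening: 0.0748
```

Request:
apply_moves(commands=[0,0,-0.7,0,0,0,7.5])

```text
t: 31.5
tool_pos: [0.5673, 0.0734, -0.0115]
orientation: [2.235, 2.185, -0.011]
force: [0.0, -0.1, -0.1]
opening: 0.0747
```

Run:
```python
from h import *
go(.565,.0735,-.016,-1.2)
```

```text
t 31.5 pos [ 0.5673  0.0734 -0.0115] heading -1.29 tz [ 0.006 -0.016 -1.   ] F [ 0.  -0.1 -0.1] op 0.0747 delta cm [-0.23  0.01 -0.45] q6 0.08 dyaw rad 0.002
```

Request:
apply_moves(commands=[-0.2,0,-0.3,0.012,0.004,0,4.4], squeeze=15)

```text
t: 31.62
tool_pos: [0.5651, 0.0737, -0.0149]
orientation: [2.243, 2.194, -0.003]
force: [-0.5, -0.1, -0.2]
opening: 0.0688
```

Request:
apply_moves(commands=[0,0,0,0,0,0,4.4,0,0,0,0,0,0,4.4,0,0,0,0,0,0,4.4,0,0,0,0,0,0,4.4])

```text
t: 32.12
tool_pos: [0.5654, 0.0732, -0.0144]
orientation: [2.244, 2.194, -0.002]
force: [0.6, -1.6, -1.1]
opening: 0.0507
```

Request:
apply_moves(commands=[0,0,1,0,0,0,4.4,0,0,2,0,0,0,4.4,0,0,1,0,0,0,4.4])

```text
t: 32.5
tool_pos: [0.5647, 0.0733, 0.027]
orientation: [2.245, 2.194, -0.003]
force: [-0.3, 0.1, -1.4]
opening: 0.0509
```

Run:
```python
from h import *
go(.506,-.2984,.08,3.3)
c='side'
b,d=read_camera(c)
print([(np.round(w(r['point'],c),3),round(r['conf'],2)) for r in spot_point('castanets_c',c)[:2]])
```

```text
t 32.5 pos [0.5647 0.0733 0.027 ] heading -1.3 tz [ 0.    -0.003 -1.   ] F [-0.3  0.1 -1.4] op 0.0509 delta cm [ -5.87 -37.17   5.3 ] q6 0.07 dyaw rad 0.08
[(array([0.569, 0.072, 0.065]), 0.96)]
```

Request:
apply_moves(commands=[0,0,4,0,0,0,4.4,0,-2,1.5,0,0,0.01,4.4,-0.9,-6,0,0,0,0.01,4.4,-0.9,-6,0,0,0,0.01,4.4,-0.9,-6,0,0,0,0.01,4.4,-0.9,-6,0,0,0,0.01,4.4,-0.9,-6,0,0,0,0.01,4.4,-0.9,-5,0,0,0,0.01,4.4])

```text
t: 33.6
tool_pos: [0.5068, -0.3031, 0.0801]
orientation: [2.156, 2.283, -0.003]
force: [1.1, 0.1, -1.2]
opening: 0.0511
```

Run:
```python
from h import *
go(.506,-.2984,-.0126,3.3)
```

```text
t 33.6 pos [ 0.5068 -0.3031  0.0801] heading 3.3 tz [-0.    -0.003 -1.   ] F [ 1.1  0.1 -1.2] op 0.0511 delta cm [-0.08  0.47 -9.27] q6 -0.68 dyaw rad 0.0
```

Request:
apply_moves(commands=[-0.05,0.4,-3,0,0,0,4.4,0,0,-3,0,0,0,4.4,0,0,-1.5,0,0,0,4.4])

```text
t: 33.98
tool_pos: [0.5051, -0.3047, 0.0035]
orientation: [2.161, 2.274, -0.004]
force: [0.4, -0.1, -0.7]
opening: 0.0512
```

Request:
apply_moves(commands=[0,0,-0.2,0,0,0,4.4])

```text
t: 34.1
tool_pos: [0.5041, -0.3038, -0.0]
orientation: [2.163, 2.276, -0.005]
force: [-0.3, 0.8, -0.2]
opening: 0.0509
```

Run:
```python
from h import *
go(.506,-.2984,-.0126,3.3)
c='side'
b,d=read_camera(c)
print([(np.round(w(r['point'],c),3),round(r['conf'],2)) for r in spot_point('castanets_c',c)[:2]])
```

```text
t 34.1 pos [ 0.5041 -0.3038 -0.    ] heading 2.91 tz [-0.001 -0.003 -1.   ] F [-0.3  0.8 -0.2] op 0.0509 delta cm [ 0.19  0.54 -1.26] q6 -0.68 dyaw rad 0.007
[(array([ 0.506, -0.305,  0.035]), 0.69)]
```

Request:
apply_moves(commands=[0.1,0.6,-0.5,0,0,0,4.4])

```text
t: 34.33
tool_pos: [0.5074, -0.2991, -0.0019]
orientation: [2.159, 2.272, -0.003]
force: [-0.7, -0.2, -0.4]
opening: 0.0511
```

Request:
apply_moves(commands=[0,0,-0.4,0,0,0,4.4])

```text
t: 34.45
tool_pos: [0.5081, -0.2987, -0.0054]
orientation: [2.158, 2.272, -0.003]
force: [-0.1, 0.1, -0.5]
opening: 0.0509
```

Request:
apply_moves(commands=[0,0,-0.2,0,0,0,4.4])

```text
t: 34.58
tool_pos: [0.5085, -0.2986, -0.0071]
orientation: [2.157, 2.272, -0.003]
force: [0.2, 0.1, -1.5]
opening: 0.0509
```

Request:
apply_moves(commands=[0,0,-0.15,0,0,0,4.4])

```text
t: 34.7
tool_pos: [0.5087, -0.2986, -0.0085]
orientation: [2.156, 2.272, -0.003]
force: [0.5, -0.3, -1.0]
opening: 0.051
```

Request:
apply_moves(commands=[-0.2,0,-0.3,0,0,0,4.4])

```text
t: 34.83
tool_pos: [0.5069, -0.2988, -0.0113]
orientation: [2.156, 2.272, -0.003]
force: [-0.2, -0.1, -0.4]
opening: 0.0512
```

Request:
apply_moves(commands=[0,0,-0.15,0,0,0,4.4])

```text
t: 34.95
tool_pos: [0.5065, -0.2989, -0.0128]
orientation: [2.156, 2.272, -0.003]
force: [-5.4, 2.7, 10.3]
opening: 0.0511
```

Request:
apply_moves(commands=[0,0,-0.1,0,0,0,4.4])

```text
t: 35.08
tool_pos: [0.5065, -0.2989, -0.0128]
orientation: [2.156, 2.272, -0.003]
force: [-4.3, 4.7, 14.4]
opening: 0.0514
```

Request:
apply_moves(commands=[0,0,0,0,0,0,6.5,0,0,0,0,0,0,6.5,0,0,0,0,0,0,6.5,0,0,3,0,0,0,6.5,0,0,5,0,0,0,6.5,0,0,5,0,0,0,6.5,0,5,2,0,0,0,6.5,0,6,0,0,0,-0.01,6.5])

```text
t: 36.08
tool_pos: [0.5051, -0.1893, 0.1407]
orientation: [2.175, 2.255, -0.002]
force: [1.2, -0.6, 0.0]
opening: 0.0648
```

Request:
apply_moves(commands=[0,6,0,0,0,-0.01,6.5,0,6,0,0,0,-0.01,6.5,0,6,0,0,0,-0.01,6.5,0,6,0,0,0,-0.01,6.5,0,6,0,0,0,-0.01,6.5,0,5,0,0,0,-0.01,6.5,0,0,0,0,0,0,6.5])

```text
t: 36.95
tool_pos: [0.5039, 0.1747, 0.1424]
orientation: [2.239, 2.186, 0.004]
force: [-0.1, -0.8, 0.5]
opening: 0.0651
```

Run:
```python
from h import *
go(.5045,.2735,.04,-1.3)
c='top'
b,d=read_camera(c);cv2.imwrite('pics/a7.png',cv2.resize(b,(800,500)))
for c in ('top','side'):
 if c=='side': b,d=read_camera(c)
 for n in ("castanets_c","rear_mark","flask_c","book_c","knocker_bar"):
  print(c,n,[(np.round(w(r['point'],c),3),round(r['conf'],2)) for r in spot_point(n,c)[:1]])
```

```text
t 36.95 pos [0.5039 0.1747 0.1424] heading -1.36 tz [ 0.01  -0.007 -1.   ] F [-0.1 -0.8  0.5] op 0.0651 delta cm [  0.06   9.88 -10.24] q6 0.27 dyaw rad 0.001
top castanets_c [(array([ 0.504, -0.302,  0.021]), 0.95)]
top rear_mark []
top flask_c []
top book_c [(array([0.504, 0.392, 0.069]), 0.81)]
top knocker_bar [(array([ 0.577, -0.049,  0.038]), 0.9)]
side castanets_c [(array([ 0.507, -0.3  ,  0.026]), 0.72)]
side rear_mark [(array([ 0.51 , -0.303,  0.006]), 0.46)]
side flask_c [(array([0.504, 0.277, 0.062]), 0.62)]
side book_c [(array([0.501, 0.386, 0.066]), 0.9)]
side knocker_bar [(array([ 0.577, -0.047,  0.035]), 0.56)]
```

View pics/a7.png

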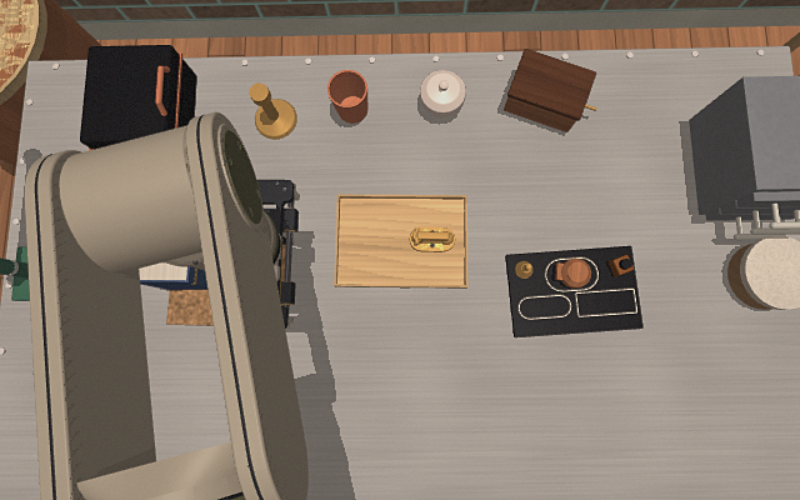

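Castanets at (575,272) sit in the rear outline, about 3 mm off centre, with the knocker in the tray. Now the flask.

Request:
apply_moves(commands=[0,5.5,0,0.004,0.005,0,6.5,0,4.3,0,0,0,0,6.5,0,0,0,0,0,0,6.5])

```text
t: 37.92
tool_pos: [0.5053, 0.2701, 0.1429]
orientation: [2.252, 2.18, 0.003]
force: [-0.3, -1.1, -0.2]
opening: 0.0644
```

Run:
```python
from h import *
go(.5045,.2755,.04,-1.3)
```

```text
t 37.92 pos [0.5053 0.2701 0.1429] heading -1.86 tz [ 0.006 -0.004 -1.   ] F [-0.3 -1.1 -0.2] op 0.0644 delta cm [ -0.08   0.54 -10.29] q6 0.44 dyaw rad 0.01
```

Request:
apply_moves(commands=[-0.1,0.5,-1.5,0.003,0.003,0.009,6.5,0,0,-3,0,0,0,6.5,0,0,-3,0,0,0,6.5,0,0,-1.7,0,0,0,6.5,0,0,0,0,0,0,6.5])

```text
t: 38.55
tool_pos: [0.5033, 0.2715, 0.0451]
orientation: [2.247, 2.192, -0.001]
force: [0.5, 0.3, 0.6]
opening: 0.0648
```

Run:
```python
from h import *
go(.5045,.2755,.04,-1.3)
```

```text
t 38.55 pos [0.5033 0.2715 0.0451] heading -1.41 tz [ 0.001 -0.002 -1.   ] F [0.5 0.3 0.6] op 0.0648 delta cm [ 0.12  0.4  -0.51] q6 0.43 dyaw rad 0.002
```

Request:
apply_moves(commands=[0.1,0.4,-0.4,0,0,0,2,0,0,0,0,0,0,2,0,0,0,0,0,0,2,0,0,0,0,0,0,2,0,0,0,0,0,0,2,0,0,0,0,0,0,2], squeeze=25)

```text
t: 39.3
tool_pos: [0.5067, 0.2765, 0.0444]
orientation: [2.246, 2.191, 0.007]
force: [0.4, -0.1, -1.6]
opening: 0.0299
```

Request:
apply_moves(commands=[0,0,0.5,0,0,0,2,0,0,3,0,0,0,2,0,0,4,0,0,0,2,0,-2,1,0,0,0,2,0,-6,0,0,0,0.01,2,-0.5,-6,0,0,0,0.01,2,-0.5,-6,0,0,0,0.01,2,-0.5,-6,0,0,0,0.01,2])

```text
t: 40.3
tool_pos: [0.4871, 0.0087, 0.128]
orientation: [2.193, 2.245, 0.0]
force: [0.9, -0.3, -2.1]
opening: 0.0295
```

Run:
```python
from h import *
go(.448,-.247,.12,3.4)
c='side'
b,d=read_camera(c)
print([(np.round(w(r['point'],c),3),round(r['conf'],2)) for r in spot_point('flask_c',c)[:1]])
```

```text
t 40.3 pos [0.4871 0.0087 0.128 ] heading 1.32 tz [ 0.002 -0.002 -1.   ] F [ 0.9 -0.3 -2.1] op 0.0295 delta cm [ -3.91 -25.57  -0.8 ] q6 -0.11 dyaw rad 0.036
[(array([0.484, 0.007, 0.147]), 0.67)]
```

Request:
apply_moves(commands=[-0.8,-6,0,0,0,0.01,2,-0.8,-6,0,0,0,0.01,2,-0.8,-6,0,0,0,0.01,2,-0.8,-5,0,0,0,0,2,-0.4,-2,0,0,0,0,2,0,0,0,0,0,0,2])

```text
t: 41.15
tool_pos: [0.444, -0.2482, 0.1222]
orientation: [-2.17, -2.27, 0.005]
force: [0.4, 0.8, -1.7]
opening: 0.0297
```

Run:
```python
from h import *
go(.448,-.247,.046,3.4)
```

```text
t 41.15 pos [ 0.444  -0.2482  0.1222] heading 2.58 tz [-0.003 -0.002 -1.   ] F [ 0.4  0.8 -1.7] op 0.0297 delta cm [ 0.4   0.12 -7.62] q6 -0.65 dyaw rad 0.014
```

Request:
apply_moves(commands=[0.3,0.1,-1.5,0,0.003,0.014,2,0,0,-3,0,0,0,2,0,0,-1.5,0,0,0,2,0,0,0,0,0,0,2])

```text
t: 41.65
tool_pos: [0.4467, -0.2426, 0.057]
orientation: [-2.144, -2.286, 0.008]
force: [-0.0, -0.3, -0.6]
opening: 0.0298
```

Run:
```python
from h import *
go(.448,-.247,.046,3.4)
c='side'
b,d=read_camera(c)
print([(np.round(w(r['point'],c),3),round(r['conf'],2)) for r in spot_point('flask_c',c)[:1]])
```

```text
t 41.65 pos [ 0.4467 -0.2426  0.057 ] heading 3.69 tz [-0.009  0.001 -1.   ] F [-0.  -0.3 -0.6] op 0.0298 delta cm [ 0.13 -0.44 -1.1 ] q6 -0.66 dyaw rad -0.005
[(array([ 0.446, -0.243,  0.074]), 0.73)]
```

Request:
apply_moves(commands=[0.1,-0.4,-0.4,0,-0.004,0,2])

```text
t: 41.88
tool_pos: [0.4498, -0.248, 0.0561]
orientation: [2.148, 2.292, -0.003]
force: [-0.1, 0.9, -2.1]
opening: 0.0297
```

Request:
apply_moves(commands=[0,0,-0.3,0,0,0,2])

```text
t: 42.0
tool_pos: [0.4504, -0.2487, 0.0536]
orientation: [2.147, 2.29, -0.002]
force: [0.9, 0.5, -2.0]
opening: 0.0297
```

Run:
```python
from h import *
go(.448,-.247,.046,3.4)
```

```text
t 42.0 pos [ 0.4504 -0.2487  0.0536] heading 3.7 tz [ 0.001 -0.003 -1.   ] F [ 0.9  0.5 -2. ] op 0.0297 delta cm [-0.24  0.17 -0.76] q6 -0.67 dyaw rad -0.005
```

Request:
apply_moves(commands=[-0.2,0.15,-0.5,0,0,-0.005,2])

```text
t: 42.12
tool_pos: [0.4488, -0.2477, 0.0491]
orientation: [2.152, 2.283, -0.002]
force: [0.1, -0.9, -2.5]
opening: 0.0298
```

Request:
apply_moves(commands=[0,0,-0.2,0,0,0,2])

```text
t: 42.25
tool_pos: [0.4485, -0.2475, 0.0467]
orientation: [2.153, 2.283, -0.002]
force: [-0.8, -0.8, -1.4]
opening: 0.0299
```

Request:
apply_moves(commands=[0,0,-0.1,0,0,0,2])

```text
t: 42.38
tool_pos: [0.4487, -0.248, 0.0463]
orientation: [2.153, 2.283, -0.002]
force: [-2.0, -0.8, 7.8]
opening: 0.0296
```

Request:
apply_moves(commands=[0,0,-0.1,0,0,0,2])

```text
t: 42.5
tool_pos: [0.4489, -0.2484, 0.0461]
orientation: [2.152, 2.282, -0.003]
force: [-3.7, -0.4, 6.5]
opening: 0.0298
```

Request:
apply_moves(commands=[0,0,0,0,0,0,5.5,0,0,0,0,0,0,5.5,0,0,0,0,0,0,5.5,0,0,2,0,0,0,5.5,0,0,4,0,0,0,5.5,0,0,4,0,0,0,6.5,0.4,6,0,0,0,-0.01,6.5,0.5,6,0,0,0,-0.01,6.5])

```text
t: 43.5
tool_pos: [0.4576, -0.1286, 0.1492]
orientation: [2.183, 2.252, -0.001]
force: [0.1, 0.5, -0.7]
opening: 0.0651
```

Request:
apply_moves(commands=[0.5,6,0,0,0,-0.01,6.5,0.5,6,0,0,0,-0.01,6.5,0.5,6,0,0,0,-0.01,6.5,0.5,6,0,0,0,-0.01,6.5,0.5,6,0,0,0,-0.01,6.5,0.5,6,0,0,0,-0.01,6.5,0.5,6,0,0,0,0,6.5,0.5,4,0,0,0,0,6.5])

```text
t: 44.5
tool_pos: [0.4971, 0.348, 0.1509]
orientation: [2.249, 2.18, 0.006]
force: [0.3, -0.3, -0.2]
opening: 0.0649
```

Run:
```python
from h import *
go(.504,.387,.068,-1.0)
c='top'
b,d=read_camera(c)
print([(np.round(w(r['point'],c),3),round(r['conf'],2)) for r in spot_point('flask_c',c)[:1]])
P,v,u=cloud(d,c);k=(abs(P[:,0]-.448)<.05)&(abs(P[:,1]+.247)<.06)&(P[:,2]>.09)&(P[:,2]<.112)
print(cv2.minAreaRect(P[k][:,:2].astype(np.float32)))
cv2.imwrite('pics/a8.png',b[170:290,390:530].repeat(5,0).repeat(5,1))
```

```text
t 44.5 pos [0.4971 0.348  0.1509] heading -1.77 tz [ 0.01  -0.004 -1.   ] F [ 0.3 -0.3 -0.2] op 0.0649 delta cm [ 0.69  3.9  -8.29] q6 0.56 dyaw rad 0.013
[(array([ 0.45 , -0.252,  0.064]), 0.57)]
((0.4488905072212219, -0.24588686227798462), (0.029856322333216667, 0.08382397145032883), 3.4040822982788086)
```

View pics/a8.png

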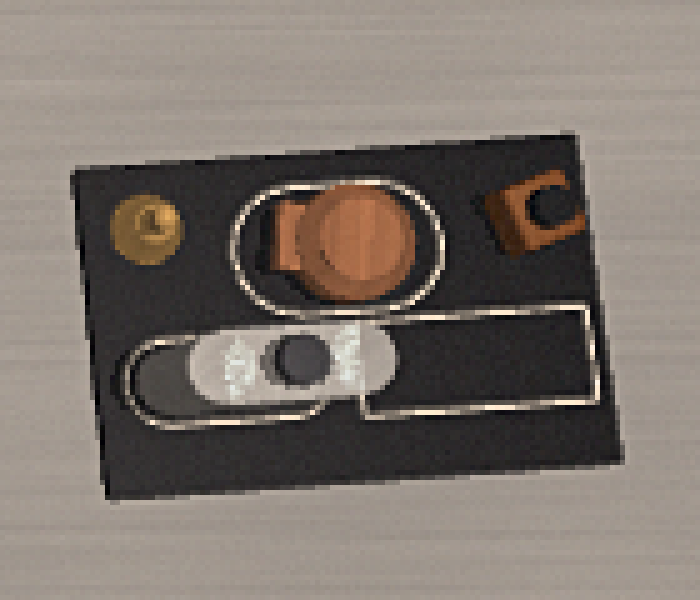

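The flask stands square on its outline: shoulder centre (0.4489,−0.2459), yaw 3.4°, parallax-corrected. The castanets are inside the rear outline. Now the book.

Request:
apply_moves(commands=[0.6,3.6,0,0.003,0.005,0.012,6.5,0,0,0,0,0,0,6.5])

```text
t: 44.85
tool_pos: [0.5024, 0.3856, 0.1493]
orientation: [2.236, 2.202, 0.001]
force: [-0.2, 0.4, 0.5]
opening: 0.0651
```

Request:
apply_moves(commands=[0,0,-1,0,0,0,6.5,0,0,-2.5,0,0,0,6.5,0,0,-2,0,0,0,6.5,0,0,0,0,0,0,6.5])

```text
t: 45.35
tool_pos: [0.5022, 0.3815, 0.0911]
orientation: [2.239, 2.198, -0.002]
force: [-0.9, 0.3, 1.3]
opening: 0.0647
```

Run:
```python
from h import *
go(.504,.3875,.068,-1.0)
```

```text
t 45.35 pos [0.5022 0.3815 0.0911] heading -1.06 tz [ 0.002 -0.004 -1.   ] F [-0.9  0.3  1.3] op 0.0647 delta cm [ 0.18  0.6  -2.31] q6 0.59 dyaw rad 0.001
```

Request:
apply_moves(commands=[0.15,0.6,-1.2,0.003,0,0,6.5,0,0,-0.8,0,0,0,6.5,0,0,-0.1,0,0,0,2,0,0,0,0,0,0,2,0,0,0,0,0,0,2,0,0,0,0,0,0,2,0,0,0,0,0,0,2,0,0,0,0,0,0,2], squeeze=30)

```text
t: 46.35
tool_pos: [0.5052, 0.3885, 0.0711]
orientation: [2.241, 2.199, 0.007]
force: [0.4, -0.1, -2.2]
opening: 0.0341
```

Run:
```python
from h import *
go(.504,.3875,.068,-1.0)
```

```text
t 46.35 pos [0.5052 0.3885 0.0711] heading -1.08 tz [ 0.005  0.001 -1.   ] F [ 0.4 -0.1 -2.2] op 0.0341 delta cm [-0.12 -0.1  -0.31] q6 0.6 dyaw rad 0.001
```

Request:
apply_moves(commands=[0,0,2,0,0,0,2,0,0,5,0,0,0,2,0,-2,5,0,0,0,2,-0.3,-5.5,2,0,0,0.01,2,-0.4,-6,0,0,0,0.01,2,-0.4,-6,0,0,0,0.01,2,-0.4,-6,0,0,0,0.01,2,-0.4,-6,0,0,0,0.01,2])

```text
t: 47.35
tool_pos: [0.4837, 0.0675, 0.2244]
orientation: [2.171, 2.26, 0.015]
force: [0.7, -1.1, -3.9]
opening: 0.0338
```

Request:
apply_moves(commands=[-0.4,-6,0,0,0,0.01,2,-0.4,-6,0,0,0,0.01,2,-0.4,-6,0,0,0,0.01,2,-0.4,-6,0,0,0,0,2,-0.4,-5,0,0,0,0,2,-0.4,-5,0,0,0,0,2])

```text
t: 48.1
tool_pos: [0.4572, -0.2845, 0.2343]
orientation: [2.129, 2.285, 0.021]
force: [0.5, 0.6, -3.5]
opening: 0.0339
```

Run:
```python
from h import *
go(.4545,-.357,.21,3.4)
c='side'
b,d=read_camera(c)
print([(np.round(w(r['point'],c),3),round(r['conf'],2)) for r in spot_point('book_c',c)[:1]])
```

```text
t 48.1 pos [ 0.4572 -0.2845  0.2343] heading 4.04 tz [ 0.023 -0.002 -1.   ] F [ 0.5  0.6 -3.5] op 0.0339 delta cm [-0.27 -7.25 -2.43] q6 -0.73 dyaw rad -0.011
[]
```

Request:
apply_moves(commands=[-0.1,-4,0,0,0.008,-0.005,2,-0.1,-3,-1,0,0.004,-0.005,2,0,0,0,0,0,0,2])

```text
t: 48.58
tool_pos: [0.4538, -0.3594, 0.2271]
orientation: [2.152, 2.273, 0.006]
force: [0.3, 0.7, -3.6]
opening: 0.0338
```

Run:
```python
from h import *
go(.4545,-.357,.072,3.4)
c='side'
b,d=read_camera(c)
print([(np.round(w(r['point'],c),3),round(r['conf'],2)) for r in spot_point('book_c',c)[:1]])
```

```text
t 48.58 pos [ 0.4538 -0.3594  0.2271] heading 3.13 tz [ 0.011 -0.005 -1.   ] F [ 0.3  0.7 -3.6] op 0.0338 delta cm [  0.07   0.24 -15.51] q6 -0.82 dyaw rad 0.005
[(array([ 0.453, -0.359,  0.224]), 0.93)]
```

Request:
apply_moves(commands=[0,0.2,-2,0,0.004,0.003,2,0,0,-4,0,0,0,2,0,0,-4,0,0,0,2,0,0,-2.5,0,0,0,2,0,0,0,0,0,0,2])

```text
t: 49.3
tool_pos: [0.4552, -0.3492, 0.098]
orientation: [2.14, 2.286, 0.004]
force: [-0.0, 0.7, -4.0]
opening: 0.0338
```

Run:
```python
from h import *
go(.4545,-.357,.072,3.4)
c='side'
b,d=read_camera(c)
print([(np.round(w(r['point'],c),3),round(r['conf'],2)) for r in spot_point('book_c',c)[:1]])
```

```text
t 49.3 pos [ 0.4552 -0.3492  0.098 ] heading 3.78 tz [ 0.009 -0.005 -1.   ] F [-0.   0.7 -4. ] op 0.0338 delta cm [-0.07 -0.78 -2.6 ] q6 -0.81 dyaw rad -0.007
[(array([ 0.451, -0.348,  0.096]), 0.65)]
```

Request:
apply_moves(commands=[-0.05,-0.75,-0.8,0.003,0.003,-0.005,2])

```text
t: 49.52
tool_pos: [0.4579, -0.3595, 0.0957]
orientation: [2.142, 2.278, 0.005]
force: [0.2, -0.7, -3.4]
opening: 0.0343
```

Request:
apply_moves(commands=[0,0,-0.7,0,0,0,2])

```text
t: 49.65
tool_pos: [0.4584, -0.3606, 0.0893]
orientation: [2.141, 2.276, 0.004]
force: [0.2, -0.5, -3.9]
opening: 0.0335
```

Run:
```python
from h import *
go(.4545,-.357,.072,3.4)
```

```text
t 49.65 pos [ 0.4584 -0.3606  0.0893] heading 3.5 tz [ 0.014 -0.01  -1.   ] F [ 0.2 -0.5 -3.9] op 0.0335 delta cm [-0.39  0.36 -1.73] q6 -0.82 dyaw rad -0.002
```

Request:
apply_moves(commands=[-0.35,0.35,-0.7,0.008,0.008,0,2])

```text
t: 49.78
tool_pos: [0.4552, -0.3576, 0.0826]
orientation: [2.149, 2.283, 0.005]
force: [-0.6, -1.3, -3.7]
opening: 0.0334
```

Request:
apply_moves(commands=[0,0,-0.4,0,0,0,2])

```text
t: 49.9
tool_pos: [0.4548, -0.3573, 0.0779]
orientation: [2.149, 2.284, 0.005]
force: [0.4, -0.3, -3.5]
opening: 0.034
```

Run:
```python
from h import *
go(.4545,-.357,.072,3.4)
```

```text
t 49.9 pos [ 0.4548 -0.3573  0.0779] heading 3.47 tz [ 0.006 -0.001 -1.   ] F [ 0.4 -0.3 -3.5] op 0.034 delta cm [-0.03  0.03 -0.59] q6 -0.82 dyaw rad -0.001
```

Request:
apply_moves(commands=[0,0,-0.3,0,0,0,2])

```text
t: 50.02
tool_pos: [0.4548, -0.3573, 0.0747]
orientation: [2.15, 2.284, 0.005]
force: [0.2, -0.4, -3.5]
opening: 0.034
```

Request:
apply_moves(commands=[0,0,-0.2,0,0,0,2])

```text
t: 50.15
tool_pos: [0.4549, -0.3575, 0.0732]
orientation: [2.149, 2.283, 0.005]
force: [-3.0, 3.7, 13.3]
opening: 0.0341
```

Request:
apply_moves(commands=[0,0,-0.1,0,0,0,2])

```text
t: 50.28
tool_pos: [0.4549, -0.3576, 0.0733]
orientation: [2.149, 2.283, 0.004]
force: [-3.0, 3.0, 6.9]
opening: 0.0337
```

Request:
apply_moves(commands=[0,0,-0.1,0,0,0,2])

```text
t: 50.4
tool_pos: [0.4549, -0.3576, 0.0733]
orientation: [2.149, 2.283, 0.004]
force: [-3.9, 3.0, 6.0]
opening: 0.0339
```

Down; release, lift, and move away for the final check.

Request:
apply_moves(commands=[0,0,0,0,0,0,6,0,0,0,0,0,0,6,0,0,0,0,0,0,6,0,0,2,0,0,0,6,0,0,4,0,0,0,6,0,0,5,0,0,0,6,0,4,2,0,0,0,6,0,6,0,0,0,0,6])

```text
t: 51.4
tool_pos: [0.456, -0.2595, 0.2144]
orientation: [2.149, 2.272, 0.006]
force: [0.9, 0.9, -0.1]
opening: 0.0601
```

Request:
apply_moves(commands=[0,6,0,0,0,0,6,0,6,0,0,0,0,6,0,6,0,0,0,0,6,0,6,0,0,0,0,6,0,6,0,0,0,0,6,0,6,0,0,0,0,6,0,6,0,0,0,0,6,0,0,0,0,0,0,6])

```text
t: 52.4
tool_pos: [0.4565, 0.1764, 0.2307]
orientation: [2.135, 2.263, 0.028]
force: [-0.5, -0.1, -0.3]
opening: 0.0604
```

Run:
```python
from h import *
st()
b,d=read_camera('top');c='top'
P,v,u=cloud(d,c)
for cx,cy,a,bb in ((.448,-.247,.09,.112),(.4545,-.357,.128,.145),(.506,-.298,.034,.046)):
  k=(abs(P[:,0]-cx)<.045)&(abs(P[:,1]-cy)<.056)&(P[:,2]>a)&(P[:,2]<bb)
  print(cv2.minAreaRect(P[k][:,:2].astype(np.float32)),np.median(P[k],0))
for n in ("castanets_c","flask_c","book_c","knocker_bar"):
  print(c,n,[(np.round(w(r['point'],c),3),round(r['conf'],2)) for r in spot_point(n,c)[:1]])
cv2.imwrite('pics/a9.png',b[130:290,250:530].repeat(2,0).repeat(2,1))
```

```text
52.4 [0.4565 0.1764 0.2307] [2.135 2.263 0.028] [-0.5 -0.1 -0.3] 0.0604
[ 0.278 -0.221  1.749 -0.017  1.582  0.22 ]
((0.4490208029747009, -0.24666613340377808), (0.03008328005671501, 0.08416251838207245), 3.1103203296661377) [ 0.44771607 -0.23900267  0.1034481 ]
((0.4553894102573395, -0.3569578528404236), (0.033963631838560104, 0.09704282879829407), 3.5237720012664795) [ 0.45541231 -0.35781848  0.13377997]
((0.49768346548080444, -0.30395370721817017), (0.06665217876434326, 0.04342679679393768), 38.00784683227539) [ 0.50560064 -0.29799655  0.03799189]
top castanets_c [(array([ 0.506, -0.304,  0.019]), 0.6)]
top flask_c [(array([ 0.451, -0.249,  0.067]), 0.76)]
top book_c [(array([ 0.454, -0.356,  0.069]), 0.71)]
top knocker_bar [(array([ 0.577, -0.048,  0.034]), 0.96)]
```

View pics/a9.png

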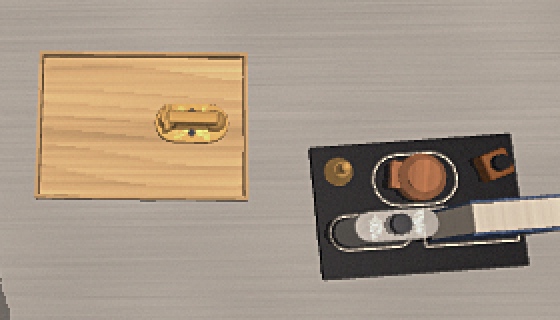

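Everything is in place and the arm is clear: knocker in the tray at (192,122), castanets in the rear outline at (422,176), flask and book on their outlines.

```bash
python3 -c "
from plant import *
print(close_job())"
```

```text
the job is handed in; nothing more can be done
None
```

The props are changed over and the job is handed in at about 52 s of the 128 s allowed. I cleared the flask and book to the cork mat. I then laid the knocker plate down in the tray, put the castanets in the rear outline, and stood the flask and book back on their outlines. The job gave no verdict, so the results below are my own camera measurements.

| Thing | Last check | Limit |
|---|---|---|
| Flask | about 1 mm from its outline's centre, about 0.3° from square | 12 mm, 0.2 rad |
| Book | about 1 mm from its outline's centre, about 0.1° from square | 12 mm, 0.2 rad |
| Castanets | flat, top at 38 mm; 3–6 mm from the rear outline's centre by the finder network, depth median nearer | 15 mm |
| Knocker | plate down, bar at 34 mm height, about 57 mm off the tray's centre towards -y | bar below 43 mm, within ±100 mm in y |

All four were released, and the arm was well clear at hand-in.

**What went wrong on the way:**
- **Flask:** I lifted before the slow fingers had closed, so the first grasp missed.
- **Knocker:** my first grasp closed above the bar. The reported tool height turned out to be about 27 mm lower than the real fingertips, as both cameras' depth readings showed. I corrected for it from then on. The first flask and book grasps, made before that, were therefore higher than planned, but they held.

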